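# Put the glue cooker back together on its hotplate

## Robot

A 6-joint arm with a two-finger parallel gripper is mounted at the origin on the work surface. World frame = base frame: x ahead of the robot, y to its left, z up, the work surface at z = 0. Lengths are in m, angles in rad, forces in N, time in s.
With the tool pointing down it reaches from about 0.325 to 0.925 m from the base axis. Payload 3.1 kg.
Tool frame: the origin (TCP) lies between the finger pads; the fingertips stand 19 mm ahead of it and the grasp point (between the pads) is the TCP (tip_reach is the distance from the TCP to the fingertips, in m); z points along the fingers, y is the direction in which the jaws open and shut (so a half turn about z gives the same grasp; the last joint's range is limited). The gripper opens to 85 mm and grips with 20 to 120 N. Pads are 22 mm wide; open, the fingers measure 114 mm over their backs; the gripper's body (76 mm by 85 mm) begins 54 mm behind the grasp point. The pads swing forward as they close: fully open they stand 13 mm farther back than shut.
Start: joints at [1.173, 0.217, 1.613, -0, 1.311, -0.112], TCP at [0.176, 0.6, 0.25] pointing down, gripper open.
Joint ranges: [-2.75, 2.75], [-0.78, 2.1], [0.31, 2.55], [-1.13, 4.27], [0.13, 2.63], [-2.58, 2.58]. Speed limits (rad/s): [2.79, 2.79, 3.14, 3.14, 3.14, 3.14].

## Interface

Orientations are given as a 3x3 rotation matrix whose columns are the frame's x, y, z axes.
In Python, from plant import * gives the robot as it stands. The module is installed in compiled form; this text tells all that it offers.
- The arm moves only by the shell command python3 -m handwheel 'ROWS' [FORCE]. ROWS is text: rows parted by semicolons, each of 7 numbers parted by spaces: the turn, a rotation vector about the tool's x, y, z in rad, then the shift along the tool's x, y, z in m, then the closure, from -1 (fully open) to 1 (shut). In form: rx ry rz tx ty tz jaw; .... A call has 1 to 20 rows; each row is the pose to reach, as a shift and turn from the pose commanded when the call began, along the tool's axes at that moment; what a row does not reach only later rows make up. A row lasts 1/10 s, in which the tool goes at most 50 mm and 8.59 degrees, less where a joint would pass 70% of its speed; a pose out of reach is approached as far as the arm can. A call with a gripper value outside its range is refused whole. The fingers move at their own pace and stop on an object; FORCE is the grip in N (left out, the last holds). Time passes only in rows, so rows that repeat a pose let the fingers close. It gives the time, the measured TCP pose, the force and the opening at its end, in the units of the state.
- read_state(): the state, without advancing time (a new reading comes with each control period).
- capture(name): name is "scene" or "top"; returns the picture (400x640x3 uint8, blue, green, red); there is no depth.
- get_calibration(name): a dict with "intrinsics" (3x3 intrinsics, pixels), "k1" (the pictures are not rectified: a ray, as slopes to the right and down, at radius r is drawn at 1 + k1 r^2 times it, then the intrinsics apply), "xyz" and "attitude" of the camera in the world. Camera axes: x right, y down, z forward; pixel columns grow to the right and rows downward; lengths in m; the calibration is good to about 2 mm. A picture is of the moment at which its call begins. get_calibration takes no time and is no camera call.
- job_done(): hands the job in, once; it reports no verdict.
The state is a dict: "t": time; "qpos": joint angles; "qvel": joint speeds; "joint_torque": joint torques, N m; "tool_pos": TCP position; "orientation": TCP orientation; "ft_force": force on the tool from outside, world axes, zero at the start; "moment": the same for the moment, N m; "finger_gap": opening from 0.0 (shut) to 1.0 (fully open).
Only numpy, scipy, OpenCV 4.12 (cv2) and the standard library are available. Lean on these libraries where they do the work, as an engineer would, in place of code of your own. Each camera call takes 0.05 s, during which the arm holds its last target.

## Task

The restorer's glue cooker has been washed and its four parts lie about the bench: put it together on the hotplate, one part at a time from the bottom up. First stand the blue water pan upright in the middle of the round plate, then seat the brass reducing ring on the pan's rim with its neck upwards, then lower the copper glue pot through the ring until its shoulder rests on the neck, and last put on the lid. Lower each part into place and let it go there rather than dropping it, and leave the mallet, the chisel and the wax tin where they lie.

Things in the scene. Friction and masses are not known exactly. Their poses are not given: they have to be found in the camera images.
- hotplate: Electric hotplate, does not move: white enamelled housing 160 (x) x 180 (y) mm and 50 mm high, with a dark round cast-iron plate of 144 mm diameter on top, whose upper face is 58 mm above the bench. A black dial on its front (-x) face. Origin: centre of the underside, on the bench; z up.
- plate_top (a point): Centre of the upper face of the hotplate's round plate, 58 mm above the bench; the pan stands here.
- water_pan: Blue open pan with a dark rim, upright: 104 mm outside diameter, 75 mm high, straight wall 4 mm thick, floor 5 mm. Dark wire ears on its +x and -x sides, 51 to 62 mm up, reach 76 mm from the axis; its +y and -y sides are clear to pinch the wall from above, one finger inside, one outside. 0.3 kg. Origin: centre of underside; z up. May stand on the plate turned any way.
- reducing_ring: Brass ring lying as used. Skirt 86 mm diameter from 0 to 10 mm (goes inside the pan), flat flange 114 mm diameter from 10 to 14 mm (rests on the pan's rim), raised neck 62 mm outside diameter from 14 to 30 mm, to grip across; hole 54 mm. 0.16 kg. Origin: centre of the skirt's lower edge; z up. Seated, its origin is 65 mm above the pan's origin.
- glue_pot: Open copper pot, upright, 94 mm high. Tapered lower part: 40 mm diameter at the base, 50 mm at 58 mm height; there a shoulder steps out to the upper part, 62 mm outside, 56 mm inside, up to 94 mm, to grip across. 0.18 kg. Origin: centre of underside; z up. Seated, its shoulder rests on the ring's neck and its origin is 28 mm below the ring's origin.
- pot_lid: Copper lid with a dark wooden knob, lying knob up: plug 45 mm diameter from 0 to 6 mm (goes inside the pot's mouth), disc 72 mm diameter from 6 to 10 mm, knob 26 mm diameter, widest from 20 to 32 mm, top at 37 mm. 0.1 kg. Origin: centre of the plug's underside; z up. Seated, its origin is 88 mm above the pot's origin.
- mallet: Bystander: turned mallet lying on its side, 245 mm long along its x, cork-brown head of 70 mm diameter at its +x end. Origin on the bench under the handle, 50 mm from its free end.
- chisel: Bystander: bench chisel, 265 mm long along its x, light wooden handle to -x, steel blade to +x, 29 mm high. Origin on the bench near the ferrule.
- wax_tin: Bystander: round flat tin with a yellow lid, 86 mm diameter, 34 mm high. Origin: centre of the underside.
Mind the look-alikes: they are no part of the job. What is shaped like the pot_lid but turquoise is not meant.

How it is judged:
By the outcome, as a careful person would: the job done as asked, in the order asked, and still so for the second after the job is handed in, with the robot touching nothing.
It also fails if it takes over 128 s, if anything falls off the work surface, if the arm or the gripper's body presses on something with over 40 N, if the wrist force passes 120 N, or if a joint passes its speed limit or range.

## Working session

There is one attempt and no reset: what is moved stays moved. The work goes in short steps, Python scripts to look and compute and a shell command to move; the robot and the scene stay as the last step left them, time stands still between calls to the robot, and variables do not carry over. Pictures are saved under pics/ and viewed, and the job is handed in when it is done.

```bash
mkdir -p pics; python3 - <<'E'
from plant import *
import cv2
for n in("scene","top"):
    im=capture(n);cv2.imwrite(f"pics/{n}0.png",im);c=get_calibration(n);print(n,c)
print(read_state())
E
```

```text
scene {'intrinsics': array([[491.95956165,   0.        , 322.10833611],
       [  0.        , 491.95956165, 197.32421926],
       [  0.        ,   0.        ,   1.        ]]), 'k1': -0.047454794596406884, 'xyz': array([ 1.41143164, -0.05947297,  0.99144597]), 'attitude': array([[ 0.14727256,  0.7212718 , -0.67681444],
       [ 0.98907924, -0.11137037,  0.09653448],
       [-0.00574947, -0.68363999, -0.72979676]])}
top {'intrinsics': array([[458.34301644,   0.        , 314.5479877 ],
       [  0.        , 458.34301644, 207.06422353],
       [  0.        ,   0.        ,   1.        ]]), 'k1': -0.0813674788788807, 'xyz': array([0.26232416, 0.08251632, 1.53572249]), 'attitude': array([[-0.0266124 , -0.98022748,  0.19607617],
       [-0.99958917,  0.0281823 ,  0.0052204 ],
       [-0.01064305, -0.19585669, -0.98057477]])}
{'t': 0.1, 'qpos': array([ 1.17280874e+00,  2.17688054e-01,  1.61477220e+00, -1.98674017e-05,
        1.31129979e+00, -1.12179338e-01]), 'qvel': array([ 0.00195019, -0.00093262, -0.00492043,  0.00104903, -0.00074119,
        0.00098754]), 'joint_torque': array([-5.06684246e-04, -3.98074293e+01, -3.04972315e+01, -1.63900327e-04,
        4.23586200e-03, -1.37740034e-05]), 'tool_pos': array([0.1759106 , 0.59901446, 0.24909378]), 'orientation': array([[-9.59435446e-01,  2.81927206e-01, -8.22301023e-04],
       [ 2.81928317e-01,  9.59433376e-01, -2.00543525e-03],
       [ 2.23556289e-04, -2.15591560e-03, -9.99997651e-01]]), 'ft_force': array([ 0.34106269, -0.19410312, -0.24486009]), 'moment': array([0.01506224, 0.00957986, 0.02257843]), 'finger_gap': 1.0024304438927572}
```

View pics/scene0.png

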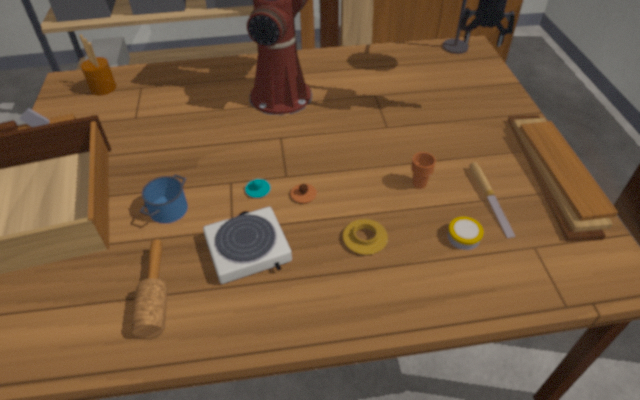

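View pics/top0.png

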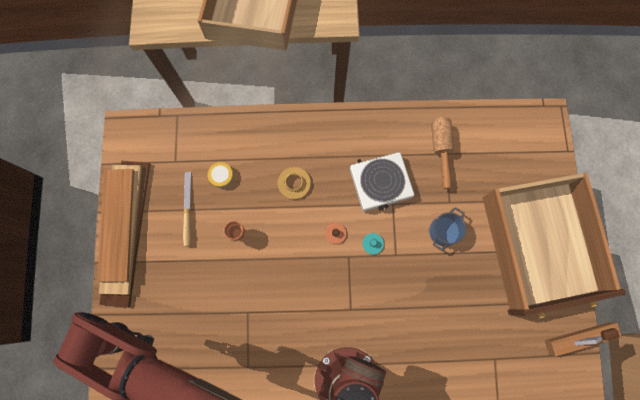

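The top view shows the pan at (447,230), hotplate (383,182), ring (294,183), pot (234,231), mallet (444,150), chisel (187,210) and wax tin (220,174). There are two candidates for the lid: copper with a dark knob at top (336,234) / scene (303,192), and turquoise at top (373,244) / scene (257,188). The copper one fits the description. I'll confirm it in an enlarged crop.

```bash
cat > h.py <<'E'
import numpy as np, cv2
from plant import *
def K(n):
    c=get_calibration(n);return c['intrinsics'],c['k1'],c['xyz'],c['attitude']
def pix2z(n,uv,z):
    k,k1,p,R=K(n); uv=np.atleast_2d(uv).astype(float)
    d=(uv-k[:2,2])/k[0,0]; x=d.copy()
    for _ in range(20): x=d/(1+k1*(x**2).sum(1,keepdims=True))
    r=np.c_[x,np.ones(len(x))]@R.T
    return p+r*((z-p[2])/r[:,2])[:,None]
def proj(n,X):
    k,k1,p,R=K(n); c=(np.atleast_2d(X)-p)@R; x=c[:,:2]/c[:,2:]
    x=x*(1+k1*(x**2).sum(1,keepdims=True)); return x*k[0,0]+k[:2,2]
def circ(c,r,n=60):
    a=np.linspace(0,2*np.pi,n); return np.c_[c[0]+r*np.cos(a),c[1]+r*np.sin(a),np.full(n,c[2])]
def crop(im,c,h,s):
    u,v=c; return cv2.resize(im[max(0,v-h):v+h,max(0,u-h):u+h],None,fx=s,fy=s,interpolation=cv2.INTER_CUBIC)
E
python3 - <<'E'
from h import *
t=cv2.imread('pics/top0.png');s=cv2.imread('pics/scene0.png')
a=np.hstack([crop(t,c,34,4)[:272,:272] for c in((345,238),(447,230))])
b=np.hstack([crop(s,c,34,4)[:272,:272] for c in((283,192),(165,200))])
cv2.imwrite('pics/c1.png',np.vstack([a,b]))
a=np.hstack([crop(t,c,34,4)[:272,:272] for c in((383,182),(294,183),(234,231))][:3])
cv2.imwrite('pics/c2.png',a[:, :800])
for n,f,l in(('top',t,dict(pan=(447,230),ring=(294,183),pot=(234,231),lid=(336,234),plate=(383,182),tin=(220,174))),('scene',s,dict(pan=(165,200),ring=(366,237),pot=(422,170),lid=(303,192),plate=(246,237),tin=(466,230)))):
    for k,v in l.items(): print(n,k,pix2z(n,v,.05 if k!='lid' else .01)[0].round(3))
E
```

```text
top pan [ 0.47  -0.343  0.05 ]
top ring [0.643 0.157 0.05 ]
top pot [0.487 0.357 0.05 ]
top lid [0.473 0.021 0.01 ]
top plate [ 0.638 -0.141  0.05 ]
top tin [0.682 0.406 0.05 ]
scene pan [ 0.485 -0.344  0.05 ]
scene ring [0.686 0.151 0.05 ]
scene pot [0.478 0.354 0.05 ]
scene lid [0.473 0.021 0.01 ]
scene plate [ 0.641 -0.138  0.05 ]
scene tin [0.702 0.4   0.05 ]
```

View pics/c1.png

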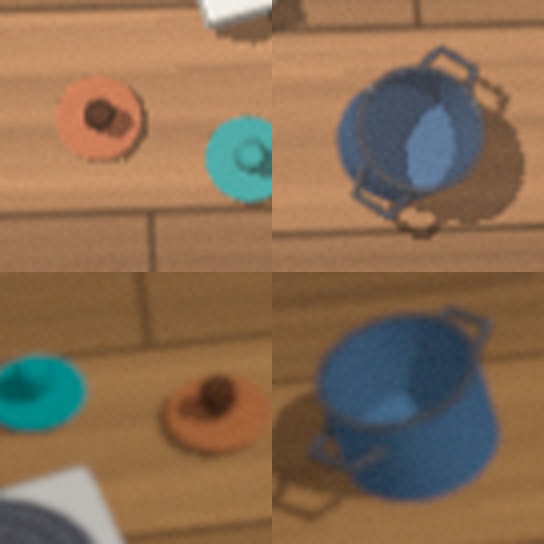

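View pics/c2.png

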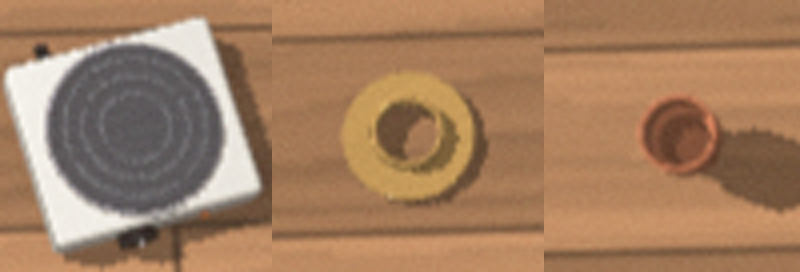

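The crop confirms it: the copper disc with the dark knob is the pot_lid, and the turquoise one is the look-alike. Next I'll fit the silhouettes for precise positions.

```bash
cat > fit.py <<'E'
from h import *
from scipy.optimize import minimize
M=dict(pan=[(.052,0),(.052,.075)],ring=[(.043,0),(.057,.010),(.057,.014),(.031,.030)],pot=[(.02,0),(.025,.058),(.031,.058),(.031,.094)],lid=[(.036,.006),(.036,.010)],plate=[(.072,.058)],tin=[(.043,0),(.043,.034)])
def mask(im,k):
    h,s,v=[c.astype(int) for c in cv2.split(cv2.cvtColor(cv2.GaussianBlur(im,(0,0),.7),cv2.COLOR_BGR2HSV))]
    b,g,r=[c.astype(int) for c in cv2.split(im)]
    if k=='pan': m=(b>r+12)&(h>95)&(h<130)
    elif k=='ring': m=(h>=17)&(h<=28)&(s>110)&(v>40)
    elif k in('lid','pot'): m=(h<=10)&(s>115)
    elif k=='plate': m=(v<135)&(s<70)
    return m.astype(np.uint8)
def model(n,k,c,off,S,sz):
    out=np.zeros((sz*S,sz*S),np.uint8)
    P=[proj(n,circ((c[0],c[1],z+(c[2] if len(c)>2 else 0)),r)) for r,z in M[k]]
    for A,B in zip(P,P[1:]+[P[-1]]):
        hull=cv2.convexHull(np.vstack([A,B]).astype(np.float32))[:,0]
        cv2.fillConvexPoly(out,np.round(((hull-off+.5)*S-.5)*16).astype(np.int32),1,shift=4)
    return out
def fit(ims,k,g,z0=0,names=('top','scene'),clean=0,save=None,sz=90):
    S=4;D={}
    for n in names:
        off=np.round(proj(n,[g[0],g[1],z0+M[k][-1][1]/2])[0]).astype(int)-sz//2
        off=np.maximum(off,0)
        m=mask(ims[n],k)[off[1]:off[1]+sz,off[0]:off[0]+sz]
        if clean: m=cv2.morphologyEx(m,cv2.MORPH_OPEN,cv2.getStructuringElement(cv2.MORPH_ELLIPSE,(clean,clean)))
        nn,l,st,ce=cv2.connectedComponentsWithStats(m)
        i=1+np.argmin(np.hypot(*(ce[1:]-sz/2).T)-np.minimum(st[1:,4],300)*.1); m=(l==i).astype(np.uint8)
        cs,_=cv2.findContours(m,cv2.RETR_EXTERNAL,cv2.CHAIN_APPROX_NONE);cv2.drawContours(m,cs,-1,1,-1)
        M2=cv2.resize(m*255,None,fx=S,fy=S,interpolation=cv2.INTER_LINEAR)>127
        D[n]=(off,M2.astype(np.uint8))
    def cost(p,nm):
        t=0
        for n in nm:
            off,m=D[n];q=model(n,k,(p[0],p[1],z0),off,S,sz)[:m.shape[0],:m.shape[1]]
            t+=(q!=m).sum()/q.sum()
        return t
    res={}
    for nm in [list(names)]+([[n] for n in names] if len(names)>1 else []):
        r=minimize(cost,g[:2],args=(nm,),method='Nelder-Mead',options=dict(initial_simplex=[[g[0],g[1]],[g[0]+.01,g[1]],[g[0],g[1]+.01]],xatol=1e-4))
        print(k,nm,r.x.round(4),round(r.fun,3));res[tuple(nm)]=r.x
    if save:
        v=[]
        p=res[tuple(names)]
        for n in names:
            off,m=D[n];c=cv2.resize(ims[n][off[1]:off[1]+sz,off[0]:off[0]+sz],None,fx=S,fy=S)
            for mm,col in((m,(0,255,0)),(model(n,k,(p[0],p[1],z0),off,S,sz),(255,0,255))):
                cs,_=cv2.findContours(mm,cv2.RETR_EXTERNAL,cv2.CHAIN_APPROX_NONE);cv2.drawContours(c,cs,-1,col,1)
            v.append(c)
        cv2.imwrite(save,np.hstack(v))
    return res[tuple(names)]
E
python3 - <<'E'
from fit import *
ims=dict(top=cv2.imread('pics/top0.png'),scene=cv2.imread('pics/scene0.png'))
fit(ims,'pan',(.478,-.344),clean=9,save='pics/f_pan.png')
fit(ims,'ring',(.66,.154),save='pics/f_ring.png')
fit(ims,'pot',(.48,.355),save='pics/f_pot.png')
fit(ims,'lid',(.473,.021),save='pics/f_lid.png')
fit(ims,'plate',(.638,-.14),save='pics/f_plate.png')
a=[cv2.resize(cv2.imread(f'pics/f_{k}.png'),(400,200)) for k in('pan','ring','pot','plate')]
cv2.imwrite('pics/f1.png',np.vstack([np.hstack(a[:2]),np.hstack(a[2:])]))
E
```

```text
pan ['top', 'scene'] [ 0.4701 -0.3468] 0.466
pan ['top'] [ 0.4772 -0.3431] 0.345
pan ['scene'] [ 0.4679 -0.3483] 0.118
ring ['top', 'scene'] [0.6544 0.159 ] 0.128
ring ['top'] [0.6553 0.1592] 0.042
ring ['scene'] [0.6534 0.158 ] 0.08
pot ['top', 'scene'] [0.4848 0.3531] 1.141
pot ['top'] [0.4848 0.3531] 0.142
pot ['scene'] [0.4075 0.3781] 0.999
lid ['top', 'scene'] [0.4763 0.0235] 1.082
lid ['top'] [0.4763 0.0235] 0.089
lid ['scene'] [0.431  0.0257] 0.993
plate ['top', 'scene'] [ 0.6453 -0.1387] 0.117Traceback (most recent call last):
  File "<stdin>", line 7, in <module>
  File "fit.py", line 39, in fit
    r=minimize(cost,g[:2],args=(nm,),method='Nelder-Mead',options=dict(initial_simplex=[[g[0],g[1]],[g[0]+.01,g[1]],[g[0],g[1]+.01]],xatol=1e-4))
    res = _minimize_neldermead(fun, x0, args, callback, bounds=bounds,
                               **options)
    fxr = func(xr)
    fx = function(np.copy(x), *(wrapper_args + args))
  File "fit.py", line 34, in cost
    off,m=D[n];q=model(n,k,(p[0],p[1],z0),off,S,sz)[:m.shape[0],:m.shape[1]]
                 ~~~~~^^^^^^^^^^^^^^^^^^^^^^^^^^^^^
  File "fit.py", line 14, in model
    P=[proj(n,circ((c[0],c[1],z+(c[2] if len(c)>2 else 0)),r)) for r,z in M[k]]
       ~~~~^^^^^^^^^^^^^^^^^^^^^^^^^^^^^^^^^^^^^^^^^^^^^^^^^^^
  File "h.py", line 12, in proj
    k,k1,p,R=K(n); c=(np.atleast_2d(X)-p)@R; x=c[:,:2]/c[:,2:]
             ~^^^
  File "h.py", line 4, in K
    c=get_calibration(n);return c['intrinsics'],c['k1'],c['xyz'],c['attitude']
ValueError: time passes only in moves, steps and waits
```

View pics/f_lid.png

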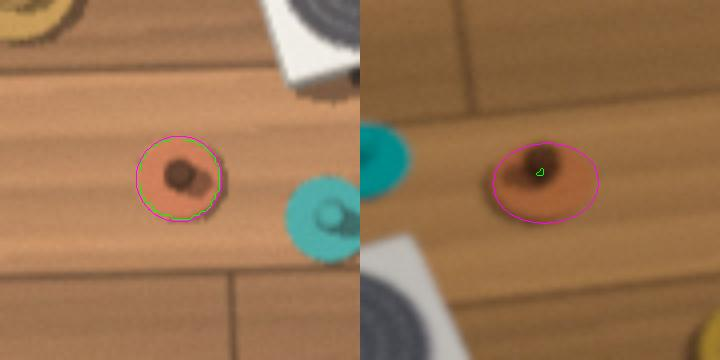

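```bash
python3 - <<'E'
import re
s=open('h.py').read()
s=s.replace("""def K(n):
    c=get_calibration(n);return""","""import functools
@functools.lru_cache(None)
def K(n):
    c=get_calibration(n);return""")
open('h.py','w').write(s)
s=open('fit.py').read()
s=s.replace("        m=mask(ims[n],k)[off[1]:off[1]+sz,off[0]:off[0]+sz]\n","""        sub=ims[n][off[1]:off[1]+sz,off[0]:off[0]+sz]
        q=model(n,k,(g[0],g[1],z0),off,1,sz)[:sub.shape[0],:sub.shape[1]]
        el=lambda a:cv2.getStructuringElement(cv2.MORPH_ELLIPSE,(a,a))
        gm=np.full(q.shape,cv2.GC_BGD,np.uint8);gm[cv2.dilate(q,el(band))>0]=cv2.GC_PR_FGD;gm[cv2.erode(q,el(band))>0]=cv2.GC_FGD
        big=cv2.resize(sub,None,fx=2,fy=2,interpolation=cv2.INTER_CUBIC);gb=cv2.resize(gm,None,fx=2,fy=2,interpolation=cv2.INTER_NEAREST)
        cv2.setRNGSeed(1);cv2.grabCut(big,gb,None,np.zeros((1,65)),np.zeros((1,65)),5,cv2.GC_INIT_WITH_MASK)
        m=((gb==1)|(gb==3)).astype(np.uint8)
""").replace("sz=90):","sz=90,band=9):").replace("(off,M2.astype","(off,M2.astype").replace("sz/2).T","sz).T").replace("cv2.resize(m*255,None,fx=S,fy=S","cv2.resize(m*255,None,fx=S/2,fy=S/2")
open('fit.py','w').write(s)
E
python3 - <<'E'
from fit import *
ims=dict(top=cv2.imread('pics/top0.png'),scene=cv2.imread('pics/scene0.png'))
fit(ims,'pan',(.474,-.345),clean=25,save='pics/f_pan.png')
fit(ims,'ring',(.655,.159),save='pics/f_ring.png')
fit(ims,'pot',(.483,.354),save='pics/f_pot.png')
fit(ims,'lid',(.476,.0235),save='pics/f_lid.png',band=7)
fit(ims,'plate',(.645,-.14),save='pics/f_plate.png')
a=[cv2.resize(cv2.imread(f'pics/f_{k}.png'),(400,200)) for k in('pan','ring','pot','plate','lid')]
cv2.imwrite('pics/f1.png',np.vstack([np.hstack(a[:2]),np.hstack(a[2:4]),np.hstack([a[4],a[4]])]))
E
```

```text
pan ['top', 'scene'] [ 0.4731 -0.346 ] 0.154
pan ['top'] [ 0.4736 -0.3451] 0.056
pan ['scene'] [ 0.4698 -0.3485] 0.054
ring ['top', 'scene'] [0.6533 0.1562] 0.225
ring ['top'] [0.6542 0.158 ] 0.111
ring ['scene'] [0.6527 0.1569] 0.114
pot ['top', 'scene'] [0.4838 0.3512] 0.163
pot ['top'] [0.4838 0.3518] 0.073
pot ['scene'] [0.4812 0.3503] 0.06
lid ['top', 'scene'] [0.4757 0.0208] 0.222
lid ['top'] [0.4749 0.0214] 0.095
lid ['scene'] [0.4769 0.0193] 0.119
plate ['top', 'scene'] [ 0.6464 -0.1393] 0.176
plate ['top'] [ 0.641  -0.1372] 0.101
plate ['scene'] [ 0.6493 -0.1398] 0.056
```

View pics/f1.png

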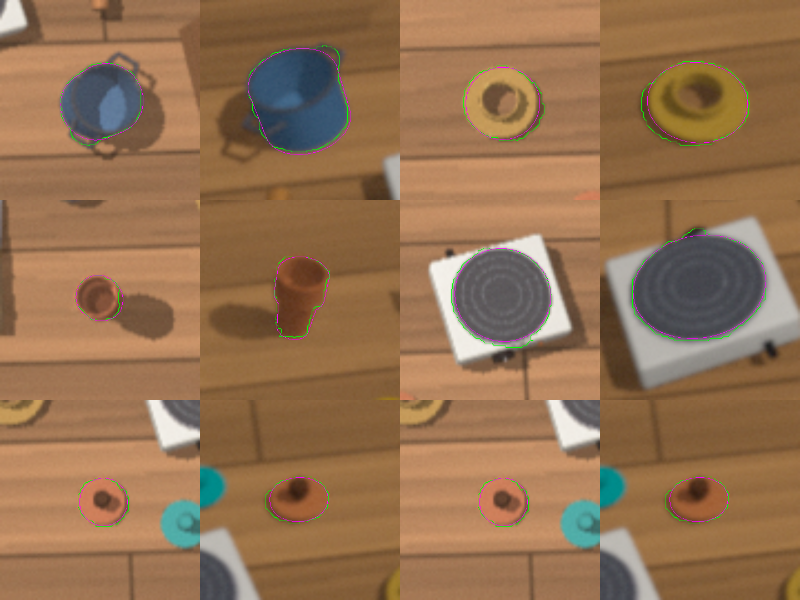

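```bash
cat > edge.py <<'E'
from fit import *
def sil(n,k,c,z0):
    # circles to use: visible silhouette points of union, 1px-scale sampled, w/ outward normals
    P=[proj(n,circ((c[0],c[1],z+z0),r)) for r,z in M[k]]
    S=8;al=np.vstack(P);off=al.min(0)-3;sz=int((al.max(0)-off).max()+4)
    out=model(n,k,(c[0],c[1],z0),off,S,sz)
    cs,_=cv2.findContours(out,cv2.RETR_EXTERNAL,cv2.CHAIN_APPROX_NONE)
    q=max(cs,key=len)[:,0].astype(float)
    q=np.c_[np.convolve(np.r_[q[-8:,0],q[:,0],q[:8,0]],np.ones(17)/17,'valid'),np.convolve(np.r_[q[-8:,1],q[:,1],q[:8,1]],np.ones(17)/17,'valid')]
    t=np.roll(q,-6,0)-np.roll(q,6,0);nn=np.c_[t[:,1],-t[:,0]];nn/=np.linalg.norm(nn,axis=1,keepdims=True)+1e-9
    return ((q+.5)/S-.5+off)[::4],nn[::4]
def ecost(L,n,k,c,z0):
    p,nn=sil(n,k,c,z0)
    f=lambda x:cv2.remap(L[n],x[:,0].astype(np.float32)[None],x[:,1].astype(np.float32)[None],cv2.INTER_LINEAR)[0]
    d=np.linalg.norm(f(p+nn*.9)-f(p-nn*.9),axis=1)
    return -np.minimum(d,60).mean()/60
def efit(ims,k,g,z0=0,R=.008,names=('top','scene')):
    L={n:cv2.GaussianBlur(cv2.cvtColor(ims[n].astype(np.float32)/255,cv2.COLOR_BGR2LAB),(0,0),.6) for n in names}
    o={}
    for nm in [list(names)]+([[n] for n in names] if len(names)>1 else []):
        c=lambda p:sum(ecost(L,n,k,p,z0) for n in nm)
        gr=[(c((g[0]+a,g[1]+b)),g[0]+a,g[1]+b) for a in np.arange(-R,R+1e-6,.002) for b in np.arange(-R,R+1e-6,.002)]
        b=min(gr);r=minimize(c,b[1:],method='Nelder-Mead',options=dict(initial_simplex=[[b[1],b[2]],[b[1]+.0015,b[2]],[b[1],b[2]+.0015]],xatol=5e-5))
        print(k,nm,r.x.round(4),round(r.fun,3));o[tuple(nm)]=r.x
    return o
E
python3 - <<'E'
from edge import *
ims=dict(top=cv2.imread('pics/top0.png'),scene=cv2.imread('pics/scene0.png'))
for k,g in dict(pan=(.473,-.346),ring=(.654,.158),pot=(.484,.352),lid=(.4757,.0215),plate=(.643,-.138)).items(): efit(ims,k,g)
E
```

```text
pan ['top', 'scene'] [ 0.4734 -0.3469] -0.702
pan ['top'] [ 0.4744 -0.3461] -0.389
pan ['scene'] [ 0.4702 -0.3487] -0.359
ring ['top', 'scene'] [0.6541 0.1599] -0.475
ring ['top'] [0.6558 0.1604] -0.291
ring ['scene'] [0.6517 0.1583] -0.228
pot ['top', 'scene'] [0.4823 0.3502] -0.337
pot ['top'] [0.4824 0.3501] -0.215
pot ['scene'] [0.4819 0.3502] -0.122
lid ['top', 'scene'] [0.4768 0.0238] -0.309
lid ['top'] [0.4771 0.0243] -0.185
lid ['scene'] [0.4737 0.0221] -0.136
plate ['top', 'scene'] [ 0.6455 -0.1387] -0.762
plate ['top'] [ 0.6444 -0.1376] -0.502
plate ['scene'] [ 0.6476 -0.1406] -0.308
```

```bash
cat > go.py <<'E'
import sys,numpy as np
from scipy.spatial.transform import Rotation as Rn
from plant import *
# usage: go.py x y z yawYdeg
x,y,z,a=map(float,sys.argv[1:5]); s=read_state()
R=np.array(s['orientation']);p=np.array(s['tool_pos'])
c,t=np.cos(np.radians(a)),np.sin(np.radians(a))
Y=np.array([c,t,0]);Z=np.array([0,0,-1.]);T=np.c_[np.cross(Y,Z),Y,Z]
print('rot',Rn.from_matrix(R.T@T).as_rotvec().round(3),'shift',(R.T@(np.array([x,y,z])-p)).round(4),'dist',np.linalg.norm(np.array([x,y,z])-p).round(3))
yaw=np.degrees(np.arctan2(R[1,1],R[0,1]))
print('t',round(float(s['t']),2),'pos',p.round(4),'yawY',yaw.round(1),'F',np.round(s['ft_force'],1),'gap',round(float(s['finger_gap']),3),'q6',round(float(s['qpos'][5]),2))
E
python3 go.py 0.496 -0.302 0.18 63
python3 - <<'E'
from h import *
# ear axis
a=pix2z('top',[457.5,211],.0565)[0];b=pix2z('top',[439.5,246],.0565)[0];print(a,b,np.degrees(np.arctan2(*(a-b)[[1,0]])))
c=np.array([.4733,-.347]);u=np.array([np.cos(np.radians(63)),np.sin(np.radians(63))]);print(c+.05*u)
E
```

```text
rot [-0.002 -0.     0.185] shift [-0.5611 -0.7741  0.0706] dist 0.959
t 0.1 pos [0.1759 0.599  0.2491] yawY 73.6 F [ 0.3 -0.2 -0.2] gap 1.002 q6 -0.11
[ 0.53130401 -0.380973    0.0565    ] [ 0.41751404 -0.31192329  0.0565    ] -31.250097919351003
[ 0.49599952 -0.30244967]
```

```bash
python3 -m handwheel '0 0 .22 -.56 -.774 .07 -1;0 0 .22 -.56 -.774 .07 -1;0 0 .22 -.56 -.774 .07 -1;0 0 .22 -.56 -.774 .07 -1;0 0 .22 -.56 -.774 .07 -1;0 0 .22 -.56 -.774 .07 -1;0 0 .22 -.56 -.774 .07 -1;0 0 .22 -.56 -.774 .07 -1;0 0 .22 -.56 -.774 .07 -1;0 0 .22 -.56 -.774 .07 -1;0 0 .22 -.56 -.774 .07 -1;0 0 .22 -.56 -.774 .07 -1;0 0 .22 -.56 -.774 .07 -1;0 0 .22 -.56 -.774 .07 -1;0 0 .22 -.56 -.774 .07 -1;0 0 .22 -.56 -.774 .07 -1;0 0 .22 -.56 -.774 .07 -1;0 0 .22 -.56 -.774 .07 -1;0 0 .22 -.56 -.774 .07 -1;0 0 .22 -.56 -.774 .07 -1' 20; python3 go.py 0.4975 -.3033 .18 61
```

```text
t: 2.1
tool_pos: [0.496, -0.3057, 0.1793]
orientation: [[-0.873, 0.488, 0.0], [0.488, 0.873, -0.002], [-0.001, -0.001, -1.0]]
ft_force: [-0.1, 1.2, -0.6]
finger_gap: 1.0
rot [-0.001  0.001 -0.004] shift [-0.0001  0.0029 -0.0007] dist 0.003
t 2.1 pos [ 0.496  -0.3057  0.1793] yawY 60.8 F [-0.1  1.2 -0.6] gap 1.0 q6 -1.73
```

```bash
python3 -m handwheel '0 0 0 0 .003 .05 -1;0 0 0 0 .003 .08 -1;0 0 0 0 .003 .08 -1;0 0 0 0 .003 .08 -1'; python3 - <<'E'
from h import *
ims=[]
for n in('scene','top'):
    im=capture(n);cv2.imwrite(f'pics/{n}1.png',im);ims.append(crop(im,{'scene':(165,180),'top':(447,225)}[n],65,3)[:390,:390])
cv2.imwrite('pics/c3.png',np.hstack(ims))
E
python3 go.py .4975 -.3033 .06 61
```

```text
t: 2.5
tool_pos: [0.4962, -0.2973, 0.0999]
orientation: [[-0.875, 0.484, -0.002], [0.484, 0.875, 0.001], [0.002, 0.0, -1.0]]
ft_force: [0.2, -0.4, -0.3]
finger_gap: 1.0
rot [-0.001  0.004  0.001] shift [-0.0015 -0.0042  0.0426] dist 0.043
t 2.6 pos [ 0.4981 -0.2988  0.1026] yawY 61.0 F [0.3 0.  0.3] gap 0.998 q6 -1.73
```

View pics/c3.png

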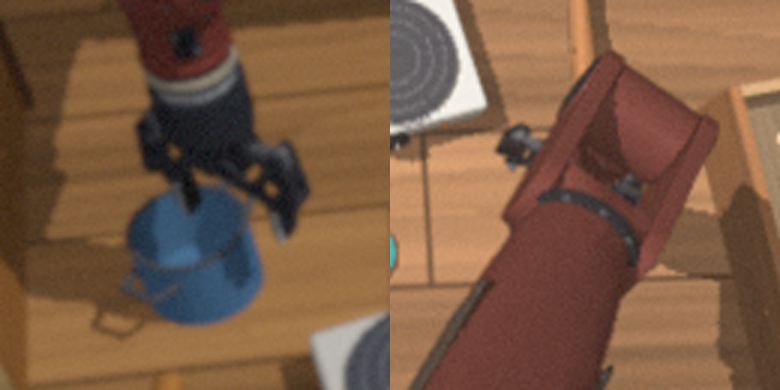

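In the left crop, one finger is over the pan's inside (near 190,200) and the other is outside the rim (285,235), both clear of the ears. I'll lower and pinch.

```bash
python3 -m handwheel '0 0 0 0 0 0 -1;0 0 0 0 0 .01 -1;0 0 0 0 0 .02 -1;0 0 0 0 0 .02 -1;0 0 0 0 0 .02 -1;0 0 0 0 0 .02 -1'; python3 go.py .4975 -.3033 .058 61
```

```text
t: 3.2
tool_pos: [0.4967, -0.2982, 0.0802]
orientation: [[-0.875, 0.484, -0.0], [0.484, 0.875, 0.0], [0.0, -0.0, -1.0]]
ft_force: [0.3, 0.7, -0.4]
finger_gap: 1.0
rot [-0. -0.  0.] shift [-0.0032 -0.0041  0.0222] dist 0.023
t 3.2 pos [ 0.4967 -0.2982  0.0802] yawY 61.0 F [ 0.3  0.7 -0.4] gap 1.0 q6 -1.73
```

```bash
python3 -m handwheel '0 0 0 -.003 -.004 .01 -1;0 0 0 -.003 -.004 .022 -1;0 0 0 -.003 -.004 .022 -1;0 0 0 -.003 -.004 .022 -1;0 0 0 -.003 -.004 .022 1;0 0 0 -.003 -.004 .022 1;0 0 0 -.003 -.004 .022 1;0 0 0 -.003 -.004 .022 1;0 0 0 -.003 -.004 .022 1;0 0 0 -.003 -.004 .022 1;0 0 0 -.003 -.004 .022 1;0 0 0 -.003 -.004 .022 1' 45; python3 go.py .4975 -.3033 .058 61
```

```text
t: 4.4
tool_pos: [0.4974, -0.3034, 0.0586]
orientation: [[-0.875, 0.484, -0.0], [0.484, 0.875, -0.0], [-0.0, -0.0, -1.0]]
ft_force: [-0.8, -1.0, 2.6]
finger_gap: 0.053
rot [-0.  0.  0.] shift [-0.      0.0002  0.0006] dist 0.001
t 4.4 pos [ 0.4974 -0.3034  0.0586] yawY 61.0 F [-0.8 -1.   2.6] gap 0.053 q6 -1.73
```

```bash
python3 -m handwheel '0 0 0 0 0 -.01 1;0 0 0 0 0 -.02 1;0 0 0 0 0 -.04 1;0 0 0 0 0 -.06 1;0 0 0 0 0 -.08 1;0 0 0 0 0 -.09 1;0 0 0 0 0 -.09 1;0 0 0 0 0 -.09 1;0 0 0 0 0 -.09 1' 60; python3 - <<'E'
from h import *
ims=[]
for n in('scene','top'):
    im=capture(n);cv2.imwrite(f'pics/{n}2.png',im);ims.append(crop(im,{'scene':(165,160),'top':(447,225)}[n],65,3)[:390,:390])
cv2.imwrite('pics/c4.png',np.hstack(ims))
E
python3 go.py .6695 -.0948 .14 61
```

```text
t: 5.3
tool_pos: [0.4965, -0.3024, 0.1468]
orientation: [[-0.875, 0.485, -0.002], [0.485, 0.875, 0.002], [0.003, 0.001, -1.0]]
ft_force: [-0.5, -0.1, -3.4]
finger_gap: 0.046
rot [ 0.001 -0.003  0.   ] shift [-0.0507  0.2654  0.0068] dist 0.27
t 5.4 pos [ 0.4966 -0.3025  0.1468] yawY 61.0 F [ 1.2  0.4 -3. ] gap 0.048 q6 -1.73
```

View pics/c4.png

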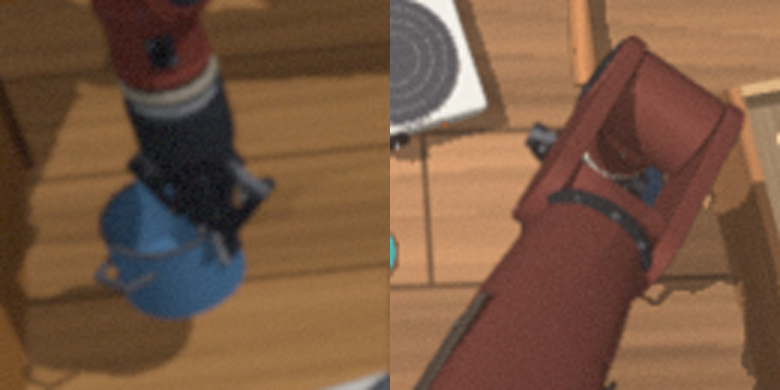

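```bash
python3 -m handwheel '0 0 0 -.004 .02 0 1;0 0 0 -.01 .05 0 1;0 0 0 -.0165 .085 0 1;0 0 0 -.023 .12 0 1;0 0 0 -.03 .155 0 1;0 0 0 -.037 .19 0 1;0 0 0 -.043 .225 0 1;0 0 0 -.048 .25 0 1;0 0 0 -.0505 .262 0 1;0 0 0 -.051 .266 0 1;0 0 0 -.051 .266 0 1;0 0 0 -.051 .266 0 1;0 0 0 -.051 .266 0 1;0 0 0 -.051 .266 0 1;0 0 0 -.051 .266 0 1'; python3 - <<'E'
from h import *
ims=[]
for n in('scene','top'):
    im=capture(n);cv2.imwrite(f'pics/{n}3.png',im);ims.append(crop(im,{'scene':(245,200),'top':(383,190)}[n],65,3)[:390,:390])
cv2.imwrite('pics/c5.png',np.hstack(ims))
E
python3 go.py .6698 -.0949 .118 61
```

```text
t: 6.9
tool_pos: [0.6706, -0.0959, 0.1484]
orientation: [[-0.874, 0.485, 0.0], [0.485, 0.874, -0.0], [-0.0, -0.0, -1.0]]
ft_force: [-0.2, 1.1, -2.2]
finger_gap: 0.047
rot [-0.  0. -0.] shift [0.0012 0.0001 0.0304] dist 0.03
t 7.0 pos [ 0.6708 -0.0955  0.1484] yawY 61.0 F [ 0.5  0.7 -3.1] gap 0.048 q6 -1.31
```

View pics/c5.png

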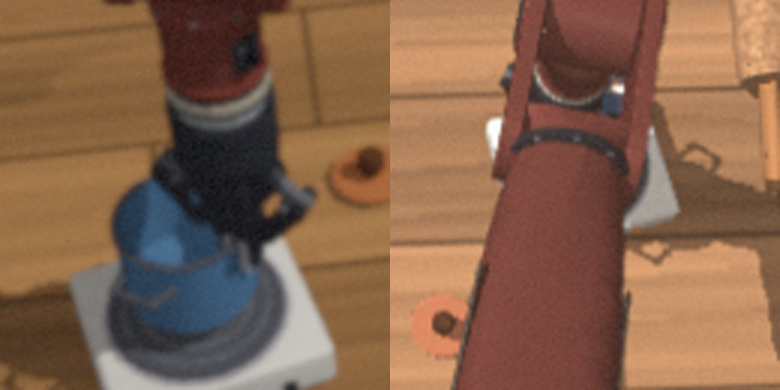

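The scene crop shows the pan upright over the plate. I'll lower it to just above contact, then creep.

```bash
python3 -m handwheel '0 0 0 .001 0 .008 1;0 0 0 .001 0 .016 1;0 0 0 .001 0 .022 1;0 0 0 .001 0 .026 1;0 0 0 .001 0 .028 1;0 0 0 .001 0 .029 1;0 0 0 .001 0 .029 1;0 0 0 .001 0 .029 1;0 0 0 .001 0 .029 1'; python3 -m handwheel '0 0 0 0 0 .001 1;0 0 0 0 0 .002 1;0 0 0 0 0 .003 1;0 0 0 0 0 .003 1;0 0 0 0 0 .003 1'; python3 go.py .6698 -.0949 .1166 61
```

```text
t: 7.9
tool_pos: [0.6703, -0.0947, 0.1198]
orientation: [[-0.875, 0.484, 0.001], [0.484, 0.875, -0.0], [-0.001, 0.0, -1.0]]
ft_force: [-0.7, 0.0, -3.4]
finger_gap: 0.051
t: 8.4
tool_pos: [0.6702, -0.0947, 0.1167]
orientation: [[-0.875, 0.484, 0.0], [0.484, 0.875, -0.0], [-0.0, 0.0, -1.0]]
ft_force: [0.0, 1.1, -0.6]
finger_gap: 0.048
rot [0. 0. 0.] shift [ 0.0003 -0.0004  0.0001] dist 0.0
t 8.4 pos [ 0.6702 -0.0947  0.1167] yawY 61.0 F [ 0.   1.1 -0.6] gap 0.048 q6 -1.31
```

```bash
python3 -m handwheel '0 0 0 0 0 .001 1;0 0 0 0 0 .001 1;0 0 0 0 0 .001 .5;0 0 0 0 0 .001 0;0 0 0 0 0 .001 -1;0 0 0 0 0 .001 -1;0 0 0 0 0 .001 -1;0 0 0 0 0 .001 -1;0 0 0 0 0 .001 -1;0 0 0 0 0 .001 -1;0 0 0 0 0 -.02 -1;0 0 0 0 0 -.05 -1;0 0 0 0 0 -.09 -1;0 0 0 0 0 -.11 -1;0 0 0 0 0 -.11 -1'; python3 go.py .654 .160 .15 61
```

```text
t: 9.9
tool_pos: [0.6729, -0.0953, 0.2319]
orientation: [[-0.875, 0.484, 0.009], [0.484, 0.875, -0.002], [-0.009, 0.003, -1.0]]
ft_force: [0.4, -0.6, 1.2]
finger_gap: 0.996
rot [0.003 0.009 0.   ] shift [0.141  0.214  0.0811] dist 0.269
t 9.9 pos [ 0.6729 -0.0953  0.2319] yawY 61.0 F [ 0.4 -0.6  1.2] gap 0.996 q6 -1.31
```

```bash
python3 -m handwheel '0.003 .009 0 .03 .05 0 -1;0.003 .009 0 .06 .1 .02 -1;0.003 .009 0 .1 .15 .05 -1;0.003 .009 0 .13 .2 .081 -1;0.003 .009 0 .141 .214 .111 -1;0.003 .009 0 .141 .214 .131 -1;0.003 .009 0 .141 .214 .131 -1;0.003 .009 0 .141 .214 .131 -1;0.003 .009 0 .141 .214 .131 -1'; python3 - <<'E'
from h import *
ims=[]
for n in('scene','top'):
    im=capture(n);cv2.imwrite(f'pics/{n}4.png',im);ims.append(im)
cv2.imwrite('pics/c6.png',np.hstack([crop(ims[0],(300,220),95,2)[:380,:380],crop(ims[1],(340,180),95,2)[:380,:380]]))
E
python3 go.py .654 .160 .05 61
```

```text
t: 10.8
tool_pos: [0.6513, 0.1599, 0.0961]
orientation: [[-0.874, 0.485, -0.008], [0.485, 0.874, 0.001], [0.007, -0.003, -1.0]]
ft_force: [0.3, -0.7, 0.7]
finger_gap: 0.999
rot [-0.001 -0.005 -0.001] shift [-0.0014  0.0012  0.0477] dist 0.048
t 10.9 pos [0.6524 0.1596 0.0977] yawY 60.9 F [ 1.   0.2 -0.8] gap 0.998 q6 -0.93
```

View pics/c6.png

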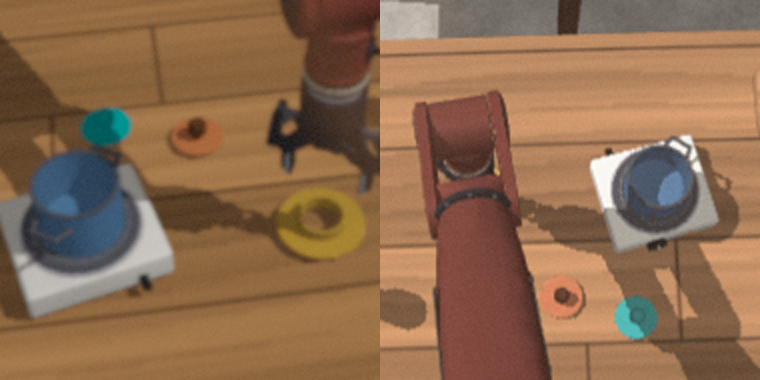

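The pan stands upright near the middle of the plate (scene crop around (78,200)). I'll measure its centre and estimate how deep the open fingers reach.

```bash
python3 - <<'E'
from edge import *
ims=dict(top=cv2.imread('pics/top4.png'),scene=cv2.imread('pics/scene4.png'))
efit(ims,'pan',(.6455,-.139),z0=.058)
cv2.imwrite('pics/c7.png',crop(ims['scene'],(388,190),50,6))
p,_=[np.array(get_calibration('scene')['xyz']),0]
u=np.array([np.cos(np.radians(61)),np.sin(np.radians(61)),0])
c=np.array([.6524,.1598,.0977])
im=crop(ims['scene'],(388,190),50,6)
for s in(-1,1):
  for d in(0,.006,.0125,.019):
    q=proj('scene',c+s*.0425*u-np.array([0,0,d]))[0]-[338,140];q=tuple(int(v) for v in q*6+3);cv2.circle(im,q,3,(0,255,0) if d else (0,0,255),-1)
cv2.imwrite('pics/c7.png',im)
E
```

```text
pan ['top', 'scene'] [ 0.6466 -0.1378] -0.401
pan ['top'] [ 0.6474 -0.1357] -0.234
pan ['scene'] [ 0.6458 -0.1387] -0.178
```

View pics/c7.png

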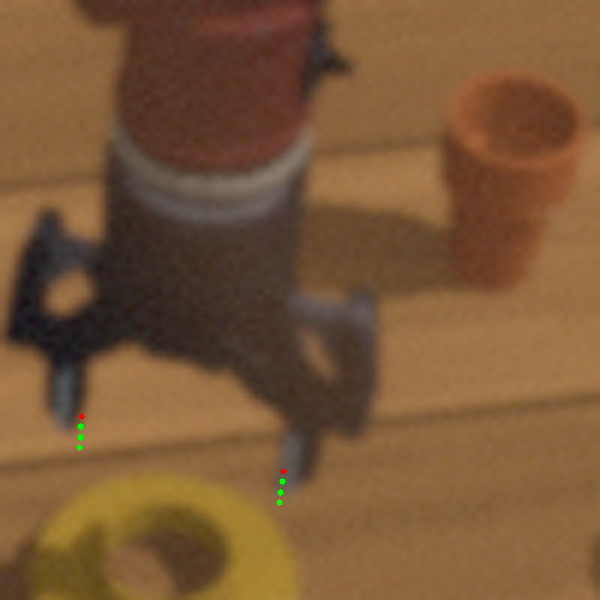

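The pan fits at (0.6466,-0.1378), about 1 mm from the plate centre. The open fingertips sit about 6 mm ahead of the TCP and swing forward on closing, so I'll grip the neck with the TCP at z≈0.034.

```bash
python3 -m handwheel '0 0 0 0 0 .02 -1;0 0 0 0 0 .04 -1;0 0 0 0 0 .05 -1;0 0 0 0 0 .05 -1;0 0 0 0 0 .05 -1;0 0 0 0 0 .05 -1' 25; python3 go.py .6541 .160 .034 61
```

```text
t: 11.5
tool_pos: [0.6513, 0.1608, 0.0471]
orientation: [[-0.875, 0.485, -0.006], [0.485, 0.875, 0.002], [0.007, -0.001, -1.0]]
ft_force: [0.4, -0.3, 0.0]
finger_gap: 0.996
rot [-0.001 -0.007 -0.   ] shift [-0.0029  0.0006  0.0131] dist 0.013
t 11.5 pos [0.6513 0.1608 0.0471] yawY 61.0 F [ 0.4 -0.3  0. ] gap 0.996 q6 -0.93
```

```bash
python3 -m handwheel '0 -.007 0 -.003 .0006 .007 -1;0 -.007 0 -.003 .0006 .013 -1;0 -.007 0 -.003 .0006 .013 -1;0 -.007 0 -.003 .0006 .013 -1;0 -.007 0 -.003 .0006 .013 1;0 -.007 0 -.003 .0006 .013 1;0 -.007 0 -.003 .0006 .013 1;0 -.007 0 -.003 .0006 .013 1;0 -.007 0 -.003 .0006 .013 1;0 -.007 0 -.003 .0006 .013 1;0 -.007 0 -.003 .0006 .013 1' 25; python3 - <<'E'
from h import *
im=capture('scene');cv2.imwrite('pics/scene5.png',im);cv2.imwrite('pics/c8.png',crop(im,(370,215),45,8))
E
python3 go.py .6541 .160 .034 61
```

```text
t: 12.6
tool_pos: [0.6531, 0.1601, 0.0327]
orientation: [[-0.875, 0.484, -0.002], [0.484, 0.875, -0.002], [0.001, -0.002, -1.0]]
ft_force: [-0.3, -0.1, 2.2]
finger_gap: 0.701
rot [-0.002 -0.001  0.   ] shift [-0.0009  0.0004 -0.0012] dist 0.002
t 12.65 pos [0.6531 0.1601 0.0328] yawY 61.0 F [-0.9 -0.7  2.7] gap 0.699 q6 -0.93
```

View pics/c8.png

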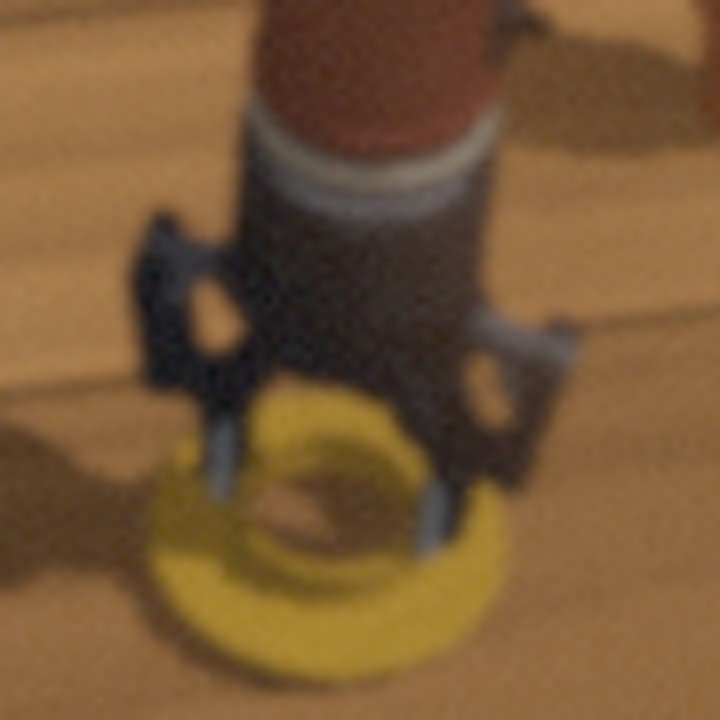

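The crop shows both fingers on opposite sides of the neck, (220,490) and (432,550). The ring sits level and centred between them. I'll lift it gently.

```bash
python3 -m handwheel '0 0 0 0 0 0 1;0 0 0 0 0 -.01 1;0 0 0 0 0 -.03 1;0 0 0 0 0 -.06 1;0 0 0 0 0 -.09 1;0 0 0 0 0 -.12 1;0 0 0 0 0 -.15 1;0 0 0 0 0 -.165 1;0 0 0 0 0 -.165 1;0 0 0 0 0 -.165 1;0 0 0 0 0 -.165 1' 40; python3 - <<'E'
from h import *
ims=[]
for n in('scene','top'):
    im=capture(n);cv2.imwrite(f'pics/{n}6.png',im);ims.append(im)
cv2.imwrite('pics/c9.png',np.hstack([crop(ims[0],(370,165),50,4)[:400,:400],crop(ims[1],(290,190),50,4)[:400,:400]]))
E
python3 go.py .646 -.138 .185 61
```

```text
t: 13.75
tool_pos: [0.6515, 0.16, 0.1943]
orientation: [[-0.875, 0.485, -0.008], [0.485, 0.875, -0.002], [0.006, -0.006, -1.0]]
ft_force: [1.1, -0.3, -1.4]
finger_gap: 0.691
rot [-0.006 -0.006  0.   ] shift [-0.1394 -0.2635  0.0102] dist 0.298
t 13.85 pos [0.6518 0.1601 0.1945] yawY 61.0 F [ 0.7 -0.8 -1.7] gap 0.699 q6 -0.93
```

View pics/c9.png

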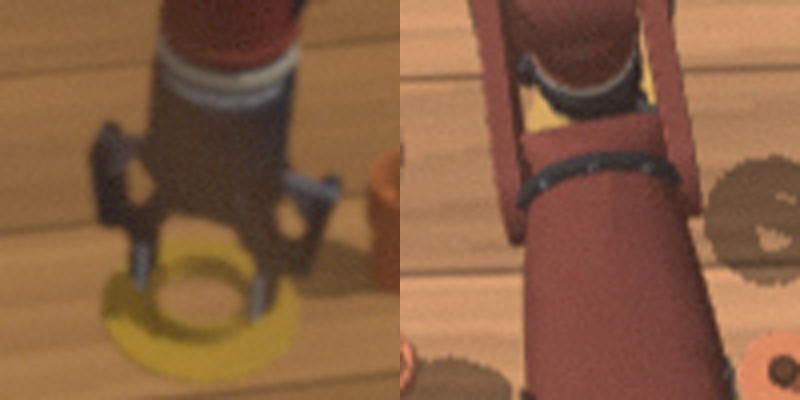

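```bash
python3 - <<'E'
from edge import *
ims=dict(scene=cv2.imread('pics/scene6.png'))
efit(ims,'ring',(.652,.160),z0=.1615,names=('scene',))
im=ims['scene'].copy()
c=crop(im,(370,180),50,6)
for r,z in((.057,.014),(.031,.030),(.057,.010)):
    q=((proj('scene',circ((.652,.16,.1615+z),r))-[320,130])*6+3).astype(int);cv2.polylines(c,[q],True,(0,255,0),1)
cv2.imwrite('pics/c10.png',c)
E
```

```text
ring ['scene'] [0.6504 0.1599] -0.144
```

View pics/c10.png

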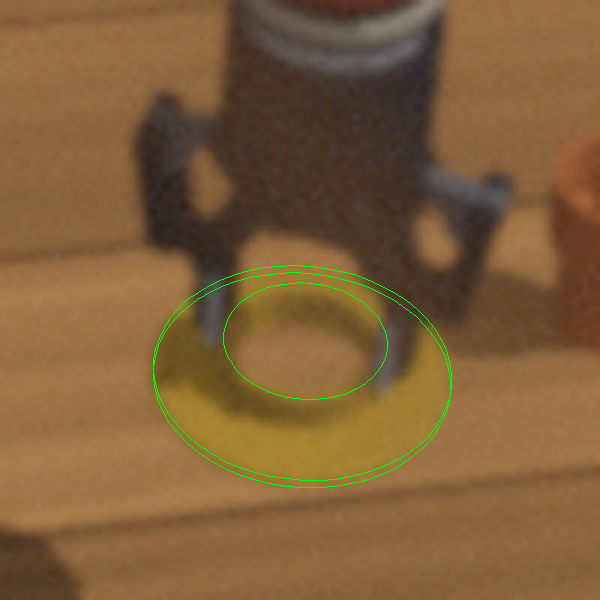

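```bash
python3 -m handwheel '-.006 -.006 0 -.01 -.02 0 1;-.006 -.006 0 -.028 -.052 0 1;-.006 -.006 0 -.05 -.095 0 1;-.006 -.006 0 -.073 -.138 0 1;-.006 -.006 0 -.096 -.18 0 1;-.006 -.006 0 -.116 -.218 0 1;-.006 -.006 0 -.13 -.244 0 1;-.006 -.006 0 -.138 -.258 0 1;-.006 -.006 0 -.14 -.263 0 1;-.006 -.006 0 -.14 -.263 .005 1;-.006 -.006 0 -.14 -.263 .01 1;-.006 -.006 0 -.14 -.263 .01 1;-.006 -.006 0 -.14 -.263 .01 1;-.006 -.006 0 -.14 -.263 .01 1'; python3 - <<'E'
from edge import *
im=capture('scene');cv2.imwrite('pics/scene7.png',im)
s=read_state();p=s['tool_pos']
efit(dict(scene=im),'ring',(p[0],p[1]),z0=p[2]-.033,names=('scene',))
cv2.imwrite('pics/c11.png',crop(im,(245,200),50,6))
E
python3 go.py .6468 -.138 .16 61
```

```text
t: 15.25
tool_pos: [0.6484, -0.1367, 0.1879]
orientation: [[-0.875, 0.483, 0.005], [0.483, 0.875, 0.001], [-0.004, 0.003, -1.0]]
ft_force: [0.6, -0.3, -1.1]
finger_gap: 0.689
ring ['scene'] [ 0.6479 -0.1379] -0.312
rot [0.003 0.004 0.001] shift [ 0.0011 -0.0018  0.028 ] dist 0.028
t 15.3 pos [ 0.6485 -0.1369  0.188 ] yawY 61.1 F [ 0.1  0.6 -1.5] gap 0.688 q6 -1.38
```

View pics/c11.png

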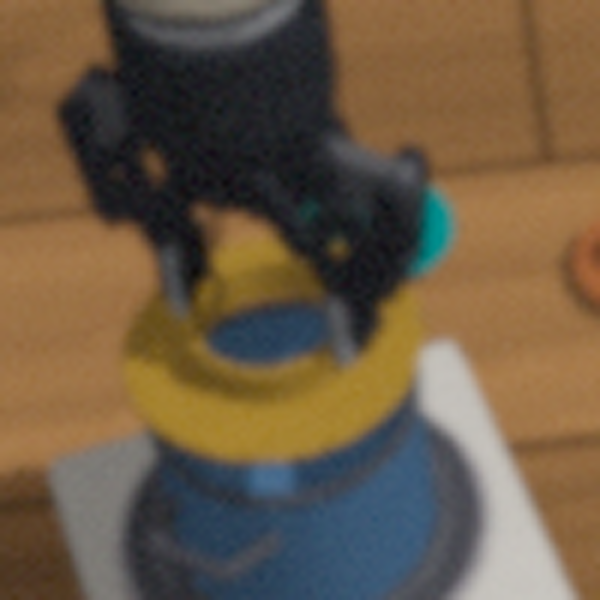

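The ring is held level above the pan, about 2 mm off in xy. I'll correct that and lower it, watching the force.

```bash
python3 -m handwheel '0.003 .004 0 .001 -.0015 .005 1;0.003 .004 0 .001 -.0015 .012 1;0.003 .004 0 .001 -.0015 .018 1;0.003 .004 0 .001 -.0015 .023 1;0.003 .004 0 .001 -.0015 .025 1;0.003 .004 0 .001 -.0015 .026 1;0.003 .004 0 .001 -.0015 .026 1;0.003 .004 0 .001 -.0015 .026 1'; python3 go.py .6468 -.138 .156 61;  python3 -m handwheel '0 0 0 0 0 .001 1;0 0 0 0 0 .003 1;0 0 0 0 0 .004 1;0 0 0 0 0 .004 1;0 0 0 0 0 .004 1;0 0 0 0 0 .004 1';python3 go.py .6468 -.138 .156 61
```

```text
t: 16.1
tool_pos: [0.647, -0.1385, 0.1621]
orientation: [[-0.875, 0.484, 0.001], [0.484, 0.875, -0.0], [-0.001, 0.0, -1.0]]
ft_force: [0.4, 0.4, -2.1]
finger_gap: 0.694
rot [0.    0.001 0.   ] shift [0.0004 0.0004 0.0061] dist 0.006
t 16.1 pos [ 0.647  -0.1385  0.1621] yawY 61.0 F [ 0.4  0.4 -2.1] gap 0.694 q6 -1.38
t: 16.7
tool_pos: [0.6468, -0.1384, 0.1578]
orientation: [[-0.875, 0.485, 0.0], [0.485, 0.875, -0.0], [-0.0, 0.0, -1.0]]
ft_force: [0.9, 0.2, -1.7]
finger_gap: 0.694
rot [0. 0. 0.] shift [0.0002 0.0004 0.0018] dist 0.002
t 16.7 pos [ 0.6468 -0.1384  0.1578] yawY 61.0 F [ 0.9  0.2 -1.7] gap 0.694 q6 -1.38
```

```bash
python3 -m handwheel '0 0 0 0 0 .001 1;0 0 0 0 0 .002 1;0 0 0 0 0 .002 1;0 0 0 0 0 .002 1'; python3 -m handwheel '0 0 0 0 0 .001 1;0 0 0 0 0 .001 1;0 0 0 0 0 .001 1'
```

```text
t: 17.1
tool_pos: [0.6469, -0.1385, 0.1561]
orientation: [[-0.875, 0.484, 0.0], [0.484, 0.875, -0.0], [-0.0, -0.0, -1.0]]
ft_force: [-0.3, 0.7, 0.5]
finger_gap: 0.691
t: 17.4
tool_pos: [0.6469, -0.1385, 0.1559]
orientation: [[-0.875, 0.484, 0.0], [0.484, 0.875, -0.0], [-0.0, -0.0, -1.0]]
ft_force: [-2.4, 0.8, 5.9]
finger_gap: 0.692
```

Contact came at TCP z=0.156, exactly the predicted seat. I'll release and go up.

```bash
python3 -m handwheel '0 0 0 0 0 -.0005 1;0 0 0 0 0 -.0005 .2;0 0 0 0 0 -.0005 -1;0 0 0 0 0 -.0005 -1;0 0 0 0 0 -.0005 -1;0 0 0 0 0 -.0005 -1;0 0 0 0 0 -.0005 -1;0 0 0 0 0 -.0005 -1;0 0 0 0 0 -.02 -1;0 0 0 0 0 -.05 -1;0 0 0 0 0 -.08 -1;0 0 0 0 0 -.1 -1;0 0 0 0 0 -.1 -1'; python3 go.py .4823 .3502 .2 90
```

```text
t: 18.7
tool_pos: [0.6492, -0.1392, 0.2598]
orientation: [[-0.875, 0.484, 0.008], [0.484, 0.875, -0.003], [-0.009, 0.002, -1.0]]
ft_force: [0.4, 0.2, 0.3]
finger_gap: 0.997
rot [-0.001  0.009 -0.506] shift [0.3836 0.3472 0.057 ] dist 0.52
t 18.7 pos [ 0.6492 -0.1392  0.2598] yawY 61.0 F [0.4 0.2 0.3] gap 0.997 q6 -1.38
```

```bash
python3 -m handwheel '0 .009 0 .04 .035 0 -1;0 .009 0 .384 .347 .057 -1;0 .009 0 .384 .347 .057 -1;0 .009 0 .384 .347 .057 -1;0 .009 0 .384 .347 .057 -1;0 .009 0 .384 .347 .057 -1;0 .009 0 .384 .347 .057 -1;0 .009 0 .384 .347 .057 -1;0 .009 0 .384 .347 .057 -1;0 .009 0 .384 .347 .057 -1;0 .009 0 .384 .347 .057 -1;0 .009 0 .384 .347 .057 -1;0 .009 0 .384 .347 .057 -1;0 .009 0 .384 .347 .057 -1;0 .009 0 .384 .347 .057 -1;0 .009 0 .384 .347 .057 -1;0 .009 0 .384 .347 .057 -1' 25; python3 - <<'E'
from edge import *
ims={}
for n in('scene','top'):
    im=capture(n);cv2.imwrite(f'pics/{n}8.png',im);ims[n]=im
cv2.imwrite('pics/c12.png',np.hstack([crop(ims['scene'],(245,215),45,4)[:360,:360],crop(ims['top'],(387,175),45,4)[:360,:360]]))
M['rt']=[(.057,.010),(.057,.014)]
efit(ims,'rt',(.6468,-.1384),z0=.123)
E
python3 go.py .4823 .3502 .081 61
```

```text
t: 20.4
tool_pos: [0.4795, 0.3504, 0.198]
orientation: [[-0.874, 0.486, -0.008], [0.486, 0.874, 0.004], [0.009, 0.0, -1.0]]
ft_force: [0.3, -0.1, -0.5]
finger_gap: 1.001
rt ['top', 'scene'] [ 0.6485 -0.1383] -0.845
rt ['top'] [ 0.65   -0.1375] -0.516
rt ['scene'] [ 0.6469 -0.1403] -0.395
rot [ 0.    -0.009 -0.   ] shift [-0.0039  0.0009  0.1169] dist 0.117
t 20.5 pos [0.4793 0.3507 0.198 ] yawY 61.0 F [0.3 0.3 0.3] gap 1.001 q6 -0.56
```

View pics/c12.png

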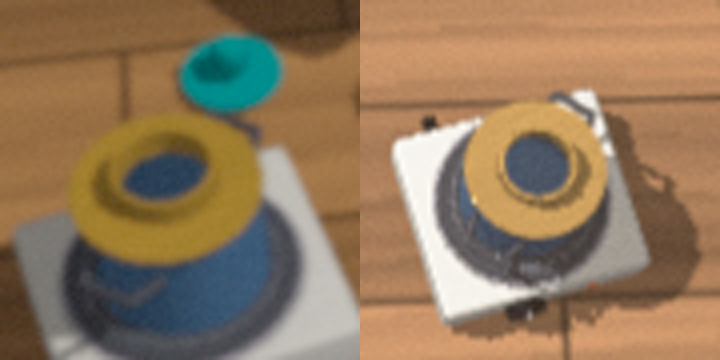

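The ring is seated level on the pan, centred at about (0.648,-0.138). Next, the pot.

```bash
python3 -m handwheel '0 -.009 0 -.004 .001 .03 -1;0 -.009 0 -.004 .001 .06 -1;0 -.009 0 -.004 .001 .08 -1;0 -.009 0 -.004 .001 .08 -1;0 -.009 0 -.004 .001 .08 -1;0 -.009 0 -.004 .001 .08 -1'; python3 go.py .4823 .3502 .081 61;python3 - <<'E'
from h import *
im=capture('scene');cv2.imwrite('pics/scene9.png',im)
cv2.imwrite('pics/c13.png',crop(im,(425,150),50,6))
E
```

```text
t: 21.1
tool_pos: [0.4836, 0.3512, 0.1196]
orientation: [[-0.875, 0.484, 0.003], [0.484, 0.875, 0.002], [-0.002, 0.003, -1.0]]
ft_force: [0.6, 0.5, -0.8]
finger_gap: 1.0
rot [0.003 0.002 0.   ] shift [ 0.0007 -0.0016  0.0386] dist 0.039
t 21.1 pos [0.4836 0.3512 0.1196] yawY 61.0 F [ 0.6  0.5 -0.8] gap 1.0 q6 -0.55
```

View pics/c13.png

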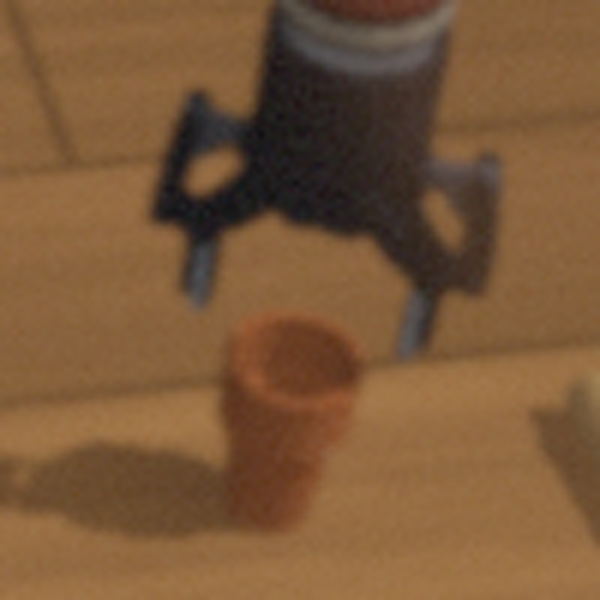

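The fingers straddle the pot symmetrically. I'll lower and close.

```bash
python3 -m handwheel '0 0 0 0 -.001 .02 -1;0 0 0 0 -.001 .035 -1;0 0 0 0 -.001 .039 -1;0 0 0 0 -.001 .039 -1;0 0 0 0 -.001 .039 -1;0 0 0 0 -.001 .039 1;0 0 0 0 -.001 .039 1;0 0 0 0 -.001 .039 1;0 0 0 0 -.001 .039 1;0 0 0 0 -.001 .039 1;0 0 0 0 -.001 .039 1;0 0 0 0 -.001 .039 1' 20; python3 go.py .4823 .3502 .081 61;python3 - <<'E'
from h import *
im=capture('scene');cv2.imwrite('pics/scene10.png',im)
cv2.imwrite('pics/c14.png',crop(im,(425,160),50,6))
E
```

```text
t: 22.35
tool_pos: [0.4826, 0.3501, 0.0798]
orientation: [[-0.875, 0.484, 0.002], [0.484, 0.875, 0.001], [-0.001, 0.002, -1.0]]
ft_force: [-0.5, 0.1, 6.0]
finger_gap: 0.711
rot [0.002 0.001 0.   ] shift [ 0.0003 -0.     -0.0012] dist 0.001
t 22.35 pos [0.4826 0.3501 0.0798] yawY 61.0 F [-0.5  0.1  6. ] gap 0.711 q6 -0.56
```

View pics/c14.png

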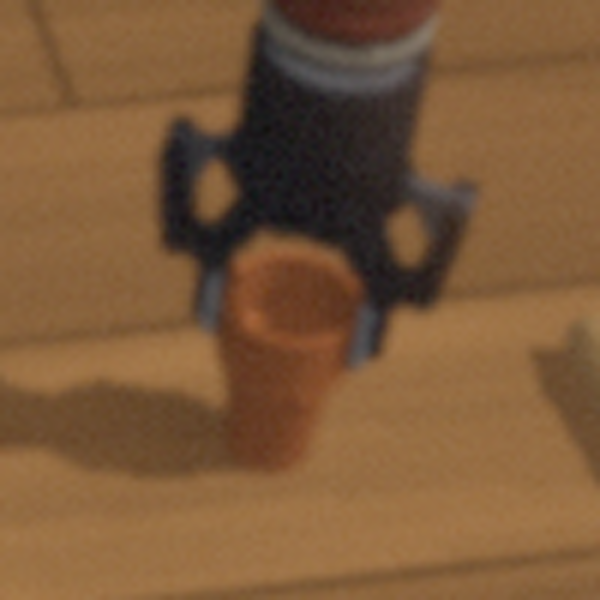

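```bash
python3 -m handwheel '0 0 0 0 0 0 1;0 0 0 0 0 -.01 1;0 0 0 0 0 -.03 1;0 0 0 0 0 -.06 1;0 0 0 0 0 -.1 1;0 0 0 0 0 -.14 1;0 0 0 0 0 -.17 1;0 0 0 0 0 -.187 1;0 0 0 0 0 -.187 1;0 0 0 0 0 -.187 1;0 0 0 0 0 -.187 1;0 0 0 0 0 -.187 1' 40; python3 go.py .648 -.138 .265 61;python3 - <<'E'
from h import *
im=capture('scene');cv2.imwrite('pics/scene11.png',im)
cv2.imwrite('pics/c15.png',crop(im,(425,80),60,5))
E
```

```text
t: 23.6
tool_pos: [0.4807, 0.3489, 0.2631]
orientation: [[-0.875, 0.485, -0.004], [0.485, 0.875, -0.002], [0.002, -0.004, -1.0]]
ft_force: [0.2, -0.0, -2.0]
finger_gap: 0.703
rot [-0.004 -0.002  0.   ] shift [-0.3823 -0.3449 -0.0015] dist 0.515
t 23.6 pos [0.4807 0.3489 0.2631] yawY 61.0 F [ 0.2 -0.  -2. ] gap 0.703 q6 -0.56
```

View pics/c15.png

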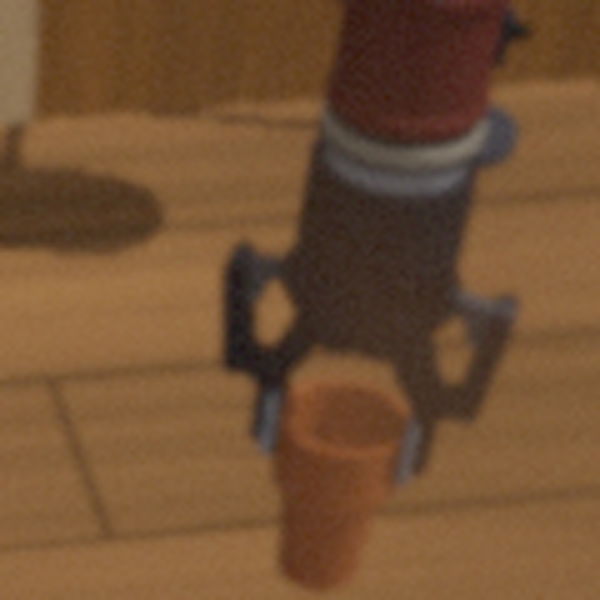

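```bash
python3 -m handwheel '-.003 -.002 0 -.015 -.0135 -.004 1;-.003 -.002 0 -.04 -.036 -.004 1;-.003 -.002 0 -.072 -.065 -.004 1;-.003 -.002 0 -.107 -.097 -.004 1;-.003 -.002 0 -.142 -.128 -.004 1;-.003 -.002 0 -.177 -.16 -.004 1;-.003 -.002 0 -.212 -.191 -.004 1;-.003 -.002 0 -.247 -.223 -.004 1;-.003 -.002 0 -.28 -.253 -.004 1;-.003 -.002 0 -.31 -.28 -.004 1;-.003 -.002 0 -.338 -.305 -.004 1;-.003 -.002 0 -.36 -.325 -.004 1;-.003 -.002 0 -.374 -.338 -.004 1;-.003 -.002 0 -.382 -.345 -.004 1;-.003 -.002 0 -.382 -.345 -.004 1;-.003 -.002 0 -.382 -.345 -.004 1;-.003 -.002 0 -.382 -.345 -.004 1;-.003 -.002 0 -.382 -.345 -.004 1'; python3 go.py .648 -.138 .265 61;python3 - <<'E'
from edge import *
im=capture('scene');cv2.imwrite('pics/scene12.png',im)
top=capture('top');cv2.imwrite('pics/top12.png',top)
s=read_state();p=s['tool_pos'];M['pl']=[(.02,0),(.025,.058)]
efit(dict(scene=im),'pot',(p[0],p[1]),z0=p[2]-.08,names=('scene',))
M['rt']=[(.057,.010),(.057,.014)]
efit(dict(scene=im),'rt',(.648,-.138),z0=.123,names=('scene',))
c=crop(im,(245,170),60,5)
def dr(k,x,y,z0,col):
    for r,z in M[k]:
        q=((proj('scene',circ((x,y,z0+z),r))-[185,110])*5+2.5).astype(int);cv2.polylines(c,[q],True,col,1)
dr('pot',p[0],p[1],p[2]-.08,(0,255,0));dr('ring',.648,-.138,.123,(255,0,255))
cv2.imwrite('pics/c16.png',c)
E
```

```text
t: 25.45
tool_pos: [0.6487, -0.1359, 0.2699]
orientation: [[-0.876, 0.483, 0.003], [0.483, 0.876, 0.002], [-0.002, 0.003, -1.0]]
ft_force: [0.5, -0.1, -2.0]
finger_gap: 0.705
rot [0.003 0.002 0.002] shift [-0.0004 -0.0022  0.0049] dist 0.005
t 25.45 pos [ 0.6487 -0.1359  0.2699] yawY 61.1 F [ 0.5 -0.1 -2. ] gap 0.705 q6 -1.38
pot ['scene'] [ 0.6437 -0.1363] -0.205
rt ['scene'] [ 0.6468 -0.1403] -0.369
```

View pics/c16.png

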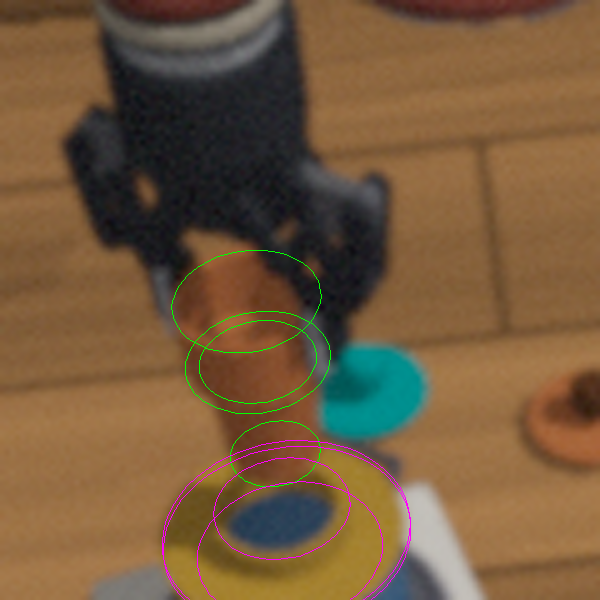

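The pot is upright, roughly over the hole. I'll bring its base to just above the neck and look again.

```bash
python3 -m handwheel '.002 .002 0 0 -.002 .008 1;.002 .002 0 0 -.002 .02 1;.002 .002 0 0 -.002 .027 1;.002 .002 0 0 -.002 .03 1;.002 .002 0 0 -.002 .03 1;.002 .002 0 0 -.002 .03 1;.002 .002 0 0 -.002 .03 1;.002 .002 0 0 -.002 .03 1'; python3 go.py .648 -.138 .238 61;python3 - <<'E'
from edge import *
im=capture('scene');cv2.imwrite('pics/scene13.png',im)
s=read_state();p=s['tool_pos']
M['pl']=[(.02,0),(.025,.058)]
efit(dict(scene=im),'pot',(p[0],p[1]),z0=p[2]-.08,names=('scene',))
c=crop(im,(245,185),45,8)
def dr(L,x,y,z0,col):
    for r,z in L:
        q=((proj('scene',circ((x,y,z0+z),r))-[200,140])*8+4).astype(int);cv2.polylines(c,[q],True,col,1)
dr(M['pot'],p[0],p[1],p[2]-.08,(0,255,0));dr([(.031,.03),(.027,.03)],.648,-.138,.123,(255,0,255))
cv2.imwrite('pics/c17.png',np.hstack([c[:, :720]]))
E
```

```text
t: 26.35
tool_pos: [0.6483, -0.1391, 0.2405]
orientation: [[-0.875, 0.485, 0.002], [0.485, 0.875, 0.001], [-0.001, 0.001, -1.0]]
ft_force: [-0.9, -0.2, -2.8]
finger_gap: 0.703
rot [0.001 0.001 0.   ] shift [0.0008 0.0008 0.0025] dist 0.003
t 26.35 pos [ 0.6483 -0.1391  0.2405] yawY 61.0 F [-0.9 -0.2 -2.8] gap 0.703 q6 -1.38
pot ['scene'] [ 0.6452 -0.1391] -0.211
```

View pics/c17.png

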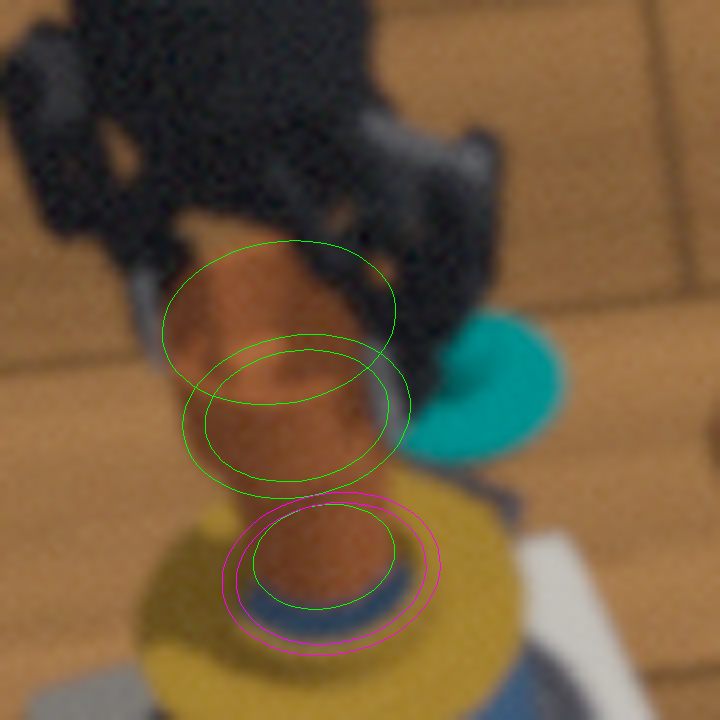

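The base is over the opening, with blue visible in a crescent around it. The scene fit puts the pot about 1.5 mm towards -x of the ring, so I'll correct that and lower in stages.

```bash
python3 -m handwheel '0 0 0 -.0015 0 .003 1;0 0 0 -.0015 0 .01 1;0 0 0 -.0015 0 .018 1;0 0 0 -.0015 0 .025 1;0 0 0 -.0015 0 .03 1;0 0 0 -.0015 0 .03 1;0 0 0 -.0015 0 .03 1;0 0 0 -.0015 0 .03 1'; python3 -m handwheel '0 0 0 0 0 .005 1;0 0 0 0 0 .01 1;0 0 0 0 0 .015 1;0 0 0 0 0 .02 1;0 0 0 0 0 .02 1;0 0 0 0 0 .02 1;0 0 0 0 0 .02 1'; python3 - <<'E'
from h import *
im=capture('scene');cv2.imwrite('pics/scene14.png',im);cv2.imwrite('pics/c18.png',crop(im,(245,195),45,8))
E
python3 go.py .648 -.138 .175 61
```

```text
t: 27.2
tool_pos: [0.6496, -0.1398, 0.2102]
orientation: [[-0.875, 0.484, 0.001], [0.484, 0.875, 0.001], [-0.001, 0.001, -1.0]]
ft_force: [-0.7, -0.6, -2.7]
finger_gap: 0.702
t: 27.9
tool_pos: [0.6495, -0.1398, 0.19]
orientation: [[-0.875, 0.484, 0.001], [0.484, 0.875, 0.001], [-0.0, 0.001, -1.0]]
ft_force: [0.7, -0.2, -1.3]
finger_gap: 0.709
rot [0.001 0.001 0.   ] shift [0.0023 0.0008 0.0151] dist 0.015
t 27.95 pos [ 0.6496 -0.1398  0.1901] yawY 61.0 F [-0.2 -0.6 -2.1] gap 0.704 q6 -1.38
```

View pics/c18.png

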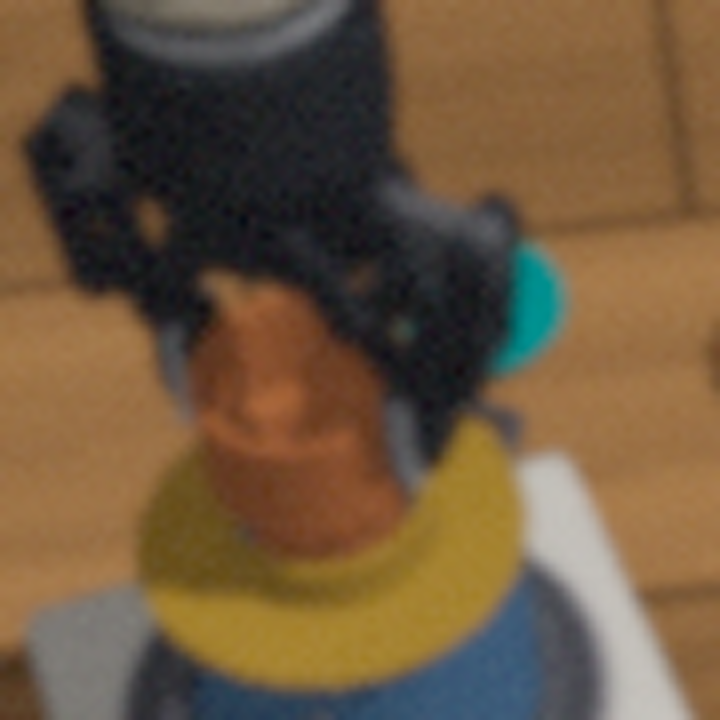

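The pot is entering the neck without contact force. I'll continue in small steps.

```bash
python3 -m handwheel '0 0 0 0 0 .003 1;0 0 0 0 0 .006 1;0 0 0 0 0 .009 1;0 0 0 0 0 .009 1;0 0 0 0 0 .009 1;0 0 0 0 0 .009 1';python3 -m handwheel '0 0 0 0 0 .001 1;0 0 0 0 0 .002 1;0 0 0 0 0 .003 1;0 0 0 0 0 .004 1;0 0 0 0 0 .004 1;0 0 0 0 0 .004 1'
```

```text
t: 28.55
tool_pos: [0.6494, -0.1397, 0.1808]
orientation: [[-0.875, 0.484, 0.001], [0.484, 0.875, 0.001], [-0.0, 0.001, -1.0]]
ft_force: [0.2, -0.9, -2.2]
finger_gap: 0.708
t: 29.15
tool_pos: [0.6493, -0.1397, 0.1767]
orientation: [[-0.875, 0.484, 0.0], [0.484, 0.875, 0.001], [0.0, 0.001, -1.0]]
ft_force: [-0.5, -0.5, -2.1]
finger_gap: 0.709
```

```bash
python3 -m handwheel '0 0 0 0 0 .001 1;0 0 0 0 0 .002 1;0 0 0 0 0 .002 1;0 0 0 0 0 .002 1';python3 -m handwheel '0 0 0 0 0 .0007 1;0 0 0 0 0 .0007 1;0 0 0 0 0 .0007 1'
```

```text
t: 29.55
tool_pos: [0.6495, -0.1397, 0.1752]
orientation: [[-0.875, 0.484, 0.001], [0.484, 0.875, 0.001], [-0.0, 0.001, -1.0]]
ft_force: [-0.9, 0.3, 0.7]
finger_gap: 0.707
t: 29.85
tool_pos: [0.6495, -0.1397, 0.1751]
orientation: [[-0.875, 0.484, 0.001], [0.484, 0.875, 0.001], [-0.001, 0.001, -1.0]]
ft_force: [-2.7, 1.6, 5.0]
finger_gap: 0.708
```

Contact came at 0.175 as predicted, so the shoulder is on the neck. I'll release, then head for the lid.

```bash
python3 -m handwheel '0 0 0 0 0 -.0005 1;0 0 0 0 0 -.0005 .2;0 0 0 0 0 -.0005 -1;0 0 0 0 0 -.0005 -1;0 0 0 0 0 -.0005 -1;0 0 0 0 0 -.0005 -1;0 0 0 0 0 -.0005 -1;0 0 0 0 0 -.0005 -1;0 0 0 0 0 -.02 -1;0 0 0 0 0 -.05 -1;0 0 0 0 0 -.09 -1;0 0 0 0 0 -.1 -1;0 0 0 0 0 -.1 -1;0 0 0 0 0 -.1 -1'; python3 go.py .4768 .0235 .15 61
```

```text
t: 31.25
tool_pos: [0.6487, -0.1396, 0.2728]
orientation: [[-0.875, 0.485, -0.001], [0.485, 0.875, 0.001], [0.002, 0.001, -1.0]]
ft_force: [0.9, 0.1, -0.4]
finger_gap: 1.0
rot [ 0.001 -0.002  0.   ] shift [0.2292 0.0593 0.1232] dist 0.267
t 31.25 pos [ 0.6487 -0.1396  0.2728] yawY 61.0 F [ 0.9  0.1 -0.4] gap 1.0 q6 -1.38
```

```bash
python3 -m handwheel '0 0 .14 .04 .01 0 -1;0 0 .29 .09 .022 .02 -1;0 0 .44 .13 .035 .04 -1;0 0 .59 .17 .045 .06 -1;0 0 .74 .21 .055 .08 -1;0 0 .89 .229 .059 .1 -1;0 0 1.04 .229 .059 .123 -1;0 0 1.065 .229 .059 .143 -1;0 0 1.065 .229 .059 .153 -1;0 0 1.065 .229 .059 .153 -1;0 0 1.065 .229 .059 .153 -1;0 0 1.065 .229 .059 .153 -1' 20; python3 go.py .4768 .0235 .032 0;python3 - <<'E'
from edge import *
ims={}
for n in('scene','top'):
    im=capture(n);cv2.imwrite(f'pics/{n}15.png',im);ims[n]=im
efit(ims,'lid',(.4762,.0235),names=('scene',))
M['pu']=[(.031,.058),(.031,.094)]
efit(ims,'pu',(.648,-.139),z0=.095)
M['rt']=[(.057,.010),(.057,.014)]
efit(ims,'rt',(.648,-.139),z0=.123)
cv2.imwrite('pics/c19.png',np.hstack([crop(ims['scene'],(270,190),48,4)[:384,:384],crop(ims['top'],(370,190),48,4)[:384,:384]]))
E
```

```text
t: 32.45
tool_pos: [0.4785, 0.0227, 0.122]
orientation: [[-0.0, 1.0, 0.002], [1.0, 0.0, 0.001], [0.001, 0.002, -1.0]]
ft_force: [-0.2, -1.1, 0.4]
finger_gap: 1.002
rot [ 0.002 -0.001  0.   ] shift [ 0.0007 -0.0019  0.09  ] dist 0.09
t 32.45 pos [0.4785 0.0227 0.122 ] yawY 0.0 F [-0.2 -1.1  0.4] gap 1.002 q6 -0.1
lid ['scene'] [0.4733 0.0222] -0.136
pu ['top', 'scene'] [ 0.6474 -0.1381] -0.475
pu ['top'] [ 0.6476 -0.1367] -0.302
pu ['scene'] [ 0.6461 -0.1399] -0.194
rt ['top', 'scene'] [ 0.6486 -0.1384] -0.771
rt ['top'] [ 0.6501 -0.1375] -0.484
rt ['scene'] [ 0.6469 -0.1403] -0.349
```

View pics/c19.png

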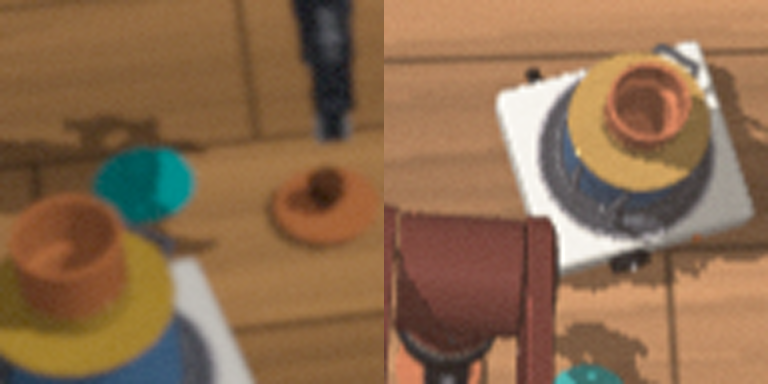

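The pot is seated level in the ring. Only the copper lid lies beneath the gripper. I'll lower onto its knob.

```bash
python3 -m handwheel '0 0 0 .0005 -.002 .03 -1;0 0 0 .0005 -.002 .06 -1;0 0 0 .0005 -.002 .08 -1;0 0 0 .0005 -.002 .0885 -1;0 0 0 .0005 -.002 .0885 -1;0 0 0 .0005 -.002 .0885 -1;0 0 0 .0005 -.002 .0885 -1;0 0 0 .0005 -.002 .0885 -1'; python3 go.py .4763 .0232 .032 0;python3 - <<'E'
from h import *
im=capture('scene');cv2.imwrite('pics/scene16.png',im);cv2.imwrite('pics/c20.png',crop(im,(305,180),40,8))
E
```

```text
t: 33.35
tool_pos: [0.4768, 0.0234, 0.0339]
orientation: [[-0.0, 1.0, 0.003], [1.0, 0.0, 0.001], [0.001, 0.003, -1.0]]
ft_force: [-0.1, -0.5, -0.1]
finger_gap: 0.999
rot [ 0.003 -0.001  0.   ] shift [-0.0002 -0.0006  0.0019] dist 0.002
t 33.35 pos [0.4768 0.0234 0.0339] yawY 0.0 F [-0.1 -0.5 -0.1] gap 0.999 q6 -0.1
```

View pics/c20.png

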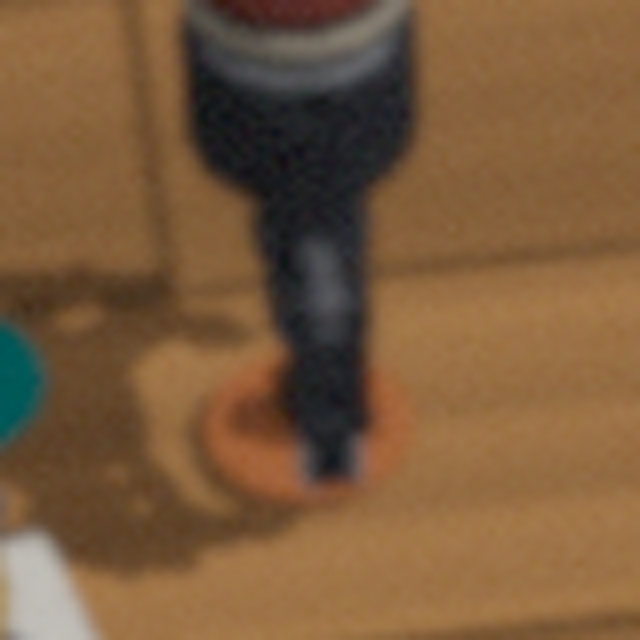

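```bash
python3 -m handwheel '0.003 0 0 0 0 .001 -1;0.003 0 0 0 0 .001 1;0.003 0 0 0 0 .001 1;0.003 0 0 0 0 .001 1;0.003 0 0 0 0 .001 1;0.003 0 0 0 0 .001 1;0.003 0 0 0 0 .001 1;0.003 0 0 0 0 .001 1;0.003 0 0 0 0 .001 1;0.003 0 0 0 0 .001 1' 20; python3 go.py .4763 .0232 .032 0;  python3 -m handwheel '0 0 0 0 0 0 1;0 0 0 0 0 -.01 1;0 0 0 0 0 -.03 1;0 0 0 0 0 -.07 1;0 0 0 0 0 -.11 1;0 0 0 0 0 -.15 1;0 0 0 0 0 -.19 1;0 0 0 0 0 -.22 1;0 0 0 0 0 -.225 1;0 0 0 0 0 -.225 1;0 0 0 0 0 -.225 1;0 0 0 0 0 -.225 1' 40; python3 go.py .648 -.1385 .25 0;python3 - <<'E'
from h import *
im=capture('scene');cv2.imwrite('pics/scene17.png',im);cv2.imwrite('pics/c21.png',crop(im,(310,100),45,8))
E
```

```text
t: 34.4
tool_pos: [0.4758, 0.0235, 0.0318]
orientation: [[0.0, 1.0, -0.002], [1.0, -0.0, 0.001], [0.001, -0.002, -1.0]]
ft_force: [-0.4, -0.0, 1.6]
finger_gap: 0.287
rot [-0.002 -0.001 -0.   ] shift [-0.0003  0.0005 -0.0002] dist 0.001
t 34.4 pos [0.4758 0.0235 0.0318] yawY -0.0 F [-0.4 -0.   1.6] gap 0.287 q6 -0.1
t: 35.6
tool_pos: [0.4746, 0.0235, 0.2539]
orientation: [[0.0, 1.0, -0.008], [1.0, -0.0, 0.001], [0.001, -0.008, -1.0]]
ft_force: [-0.3, 0.7, -0.3]
finger_gap: 0.283
rot [-0.008 -0.001 -0.   ] shift [-0.162   0.1735  0.0024] dist 0.237
t 35.6 pos [0.4746 0.0235 0.2539] yawY -0.0 F [-0.3  0.7 -0.3] gap 0.283 q6 -0.1
```

View pics/c21.png

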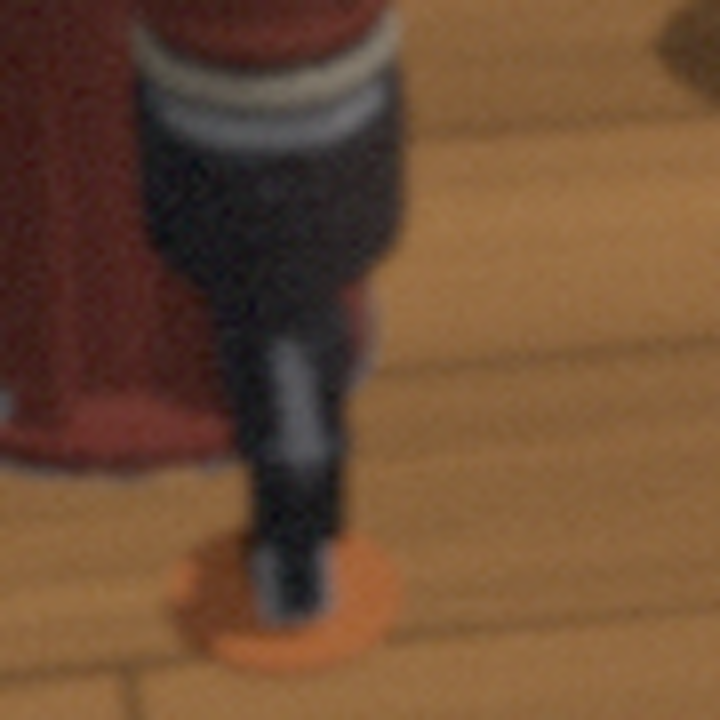

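The lid is held level by its knob. I'll carry it over the pot.

```bash
python3 -m handwheel '-.008 0 0 -.012 .013 0 1;-.008 0 0 -.035 .037 0 1;-.008 0 0 -.06 .064 0 1;-.008 0 0 -.085 .091 0 1;-.008 0 0 -.11 .118 0 1;-.008 0 0 -.134 .144 0 1;-.008 0 0 -.15 .161 0 1;-.008 0 0 -.159 .17 0 1;-.008 0 0 -.162 .1735 0 1;-.008 0 0 -.162 .1735 0 1;-.008 0 0 -.162 .1735 0 1;-.008 0 0 -.162 .1735 0 1;-.008 0 0 -.162 .1735 0 1;-.008 0 0 -.162 .1735 0 1'; python3 go.py .648 -.1385 .235 0;python3 - <<'E'
from edge import *
im=capture('scene');cv2.imwrite('pics/scene18.png',im);c=crop(im,(245,165),45,8)
s=read_state();p=s['tool_pos']
efit(dict(scene=im),'lid',(p[0],p[1]),z0=p[2]-.0318,names=('scene',))
for k,x,y,z0,col in(('lid',p[0],p[1],p[2]-.0318,(0,255,0)),):
    for r,z in M[k]:
        q=((proj('scene',circ((x,y,z0+z),r))-[200,120])*8+4).astype(int);cv2.polylines(c,[q],True,col,1)
q=((proj('scene',circ((.6475,-.1385,.189),.031))-[200,120])*8+4).astype(int);cv2.polylines(c,[q],True,(255,0,255),1)
cv2.imwrite('pics/c22.png',c)
E
```

```text
t: 37.05
tool_pos: [0.6495, -0.1381, 0.2563]
orientation: [[-0.001, 1.0, 0.006], [1.0, 0.001, 0.001], [0.001, 0.006, -1.0]]
ft_force: [0.9, -0.6, -0.8]
finger_gap: 0.288
rot [ 0.006 -0.001  0.001] shift [-0.0004 -0.0016  0.0213] dist 0.021
t 37.05 pos [ 0.6495 -0.1381  0.2563] yawY 0.0 F [ 0.9 -0.6 -0.8] gap 0.288 q6 -0.32
lid ['scene'] [ 0.6447 -0.1398] -0.205
```

View pics/c22.png

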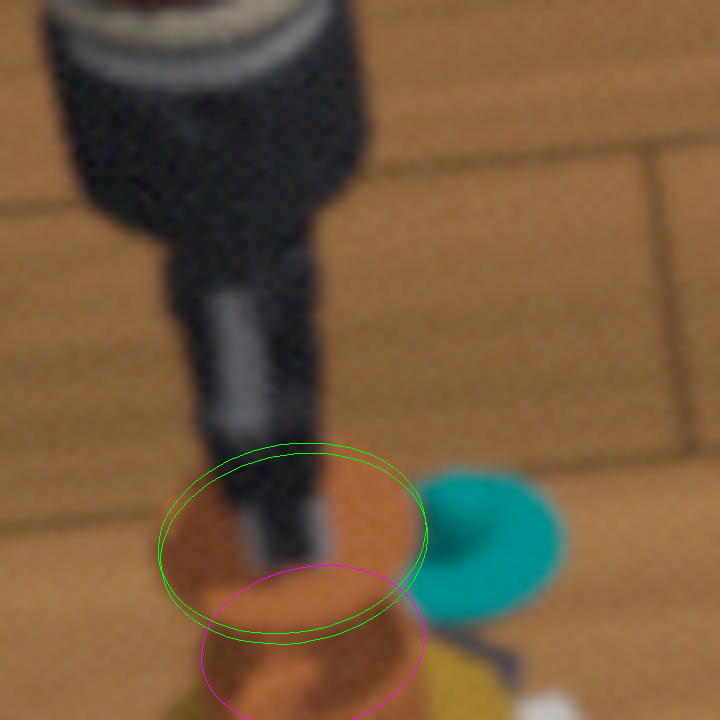

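Lid and pot agree within about 1.5 mm, inside the 5 mm of play. I'll lower it.

```bash
python3 -m handwheel '0.005 0 0 0 0 .008 1;.005 0 0 0 0 .02 1;.005 0 0 0 0 .028 1;.005 0 0 0 0 .032 1;.005 0 0 0 0 .034 1;.005 0 0 0 0 .034 1;.005 0 0 0 0 .034 1;.005 0 0 0 0 .034 1;.005 0 0 0 0 .034 1'; python3 go.py .6495 -.1385 .215 0;python3 -m handwheel '0 0 0 0 0 .002 1;0 0 0 0 0 .004 1;0 0 0 0 0 .005 1;0 0 0 0 0 .005 1;0 0 0 0 0 .005 1;0 0 0 0 0 .005 1'; python3 go.py .6495 -.1385 .215 0
```

```text
t: 38.0
tool_pos: [0.6502, -0.1388, 0.2227]
orientation: [[-0.0, 1.0, 0.001], [1.0, 0.0, 0.0], [0.0, 0.001, -1.0]]
ft_force: [-0.7, -0.2, -1.5]
finger_gap: 0.282
rot [ 0.001 -0.     0.   ] shift [ 0.0002 -0.0007  0.0077] dist 0.008
t 38.0 pos [ 0.6502 -0.1388  0.2227] yawY 0.0 F [-0.7 -0.2 -1.5] gap 0.282 q6 -0.32
t: 38.6
tool_pos: [0.65, -0.1386, 0.2171]
orientation: [[-0.0, 1.0, 0.001], [1.0, 0.0, 0.001], [0.001, 0.001, -1.0]]
ft_force: [-0.3, 0.3, -0.9]
finger_gap: 0.286
rot [ 0.001 -0.001  0.   ] shift [ 0.0001 -0.0005  0.0021] dist 0.002
t 38.6 pos [ 0.65   -0.1386  0.2171] yawY 0.0 F [-0.3  0.3 -0.9] gap 0.286 q6 -0.32
```

```bash
python3 -m handwheel '0 0 0 0 0 .001 1;0 0 0 0 0 .0015 1;0 0 0 0 0 .0015 1;0 0 0 0 0 .0015 1';python3 -m handwheel '0 0 0 0 0 .001 1;0 0 0 0 0 .001 1;0 0 0 0 0 .001 1;0 0 0 0 0 .001 1'; python3 - <<'E'
from h import *
im=capture('scene');cv2.imwrite('pics/scene19.png',im);cv2.imwrite('pics/c23.png',crop(im,(245,195),45,8))
E
```

```text
t: 39.0
tool_pos: [0.6499, -0.1386, 0.2155]
orientation: [[-0.0, 1.0, 0.0], [1.0, 0.0, 0.001], [0.001, 0.0, -1.0]]
ft_force: [0.1, 0.7, -1.5]
finger_gap: 0.281
t: 39.4
tool_pos: [0.6501, -0.1387, 0.2149]
orientation: [[-0.0, 1.0, 0.001], [1.0, 0.0, 0.001], [0.001, 0.001, -1.0]]
ft_force: [-0.7, -0.2, 0.8]
finger_gap: 0.284
```

View pics/c23.png

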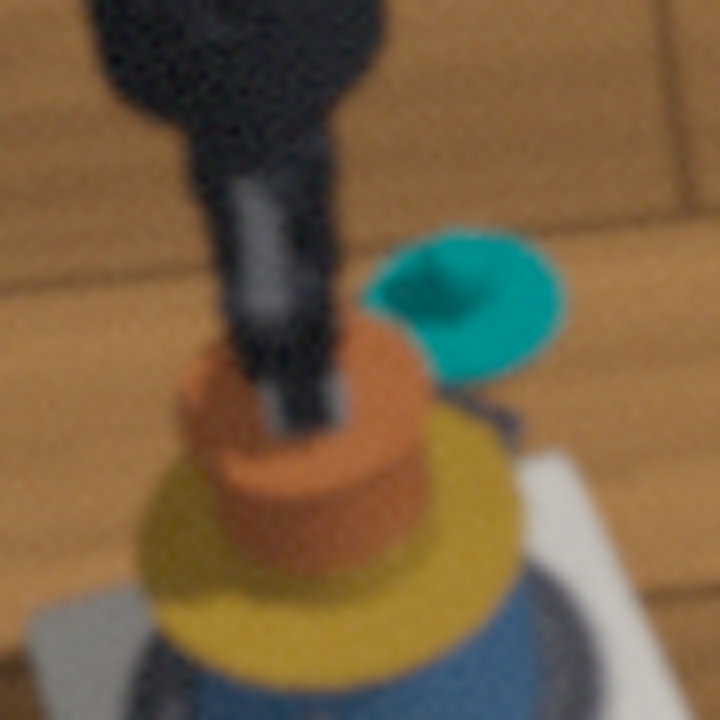

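The lid is down at the predicted height (0.215) with light contact. I'll release, retreat and check.

```bash
python3 -m handwheel '0 0 0 0 0 0 .5;0 0 0 0 0 0 0;0 0 0 0 0 0 -1;0 0 0 0 0 0 -1;0 0 0 0 0 0 -1;0 0 0 0 0 0 -1;0 0 0 0 0 0 -1;0 0 0 0 0 0 -1;0 0 0 0 0 -.02 -1;0 0 0 0 0 -.05 -1;0 0 0 0 0 -.09 -1;0 0 0 .04 -.02 -.1 -1;0 0 0 .09 -.05 -.1 -1;0 0 0 .14 -.08 -.1 -1;0 0 0 .19 -.1 -.1 -1;0 0 0 .24 -.12 -.1 -1;0 0 0 .3 -.12 -.1 -1;0 0 0 .3 -.12 -.1 -1;0 0 0 .3 -.12 -.1 -1;0 0 0 .3 -.12 -.1 -1'; python3 - <<'E'
from edge import *
ims={}
for n in('scene','top'):
    im=capture(n);cv2.imwrite(f'pics/{n}20.png',im);ims[n]=im
efit(ims,'lid',(.649,-.1385),z0=.183)
M['rt']=[(.057,.010),(.057,.014)]
efit(ims,'rt',(.648,-.139),z0=.123)
efit(ims,'plate',(.6455,-.139))
cv2.imwrite('pics/c24.png',np.hstack([crop(ims['scene'],(245,205),48,4)[:384,:384],crop(ims['top'],(390,175),48,4)[:384,:384]]))
cv2.imwrite('pics/c25.png',np.vstack([cv2.resize(ims['scene'],(480,300)),cv2.resize(ims['top'],(480,300))]))
print(read_state()['ft_force'])
E
```

```text
t: 41.45
tool_pos: [0.5297, 0.1617, 0.3148]
orientation: [[-0.002, 1.0, 0.001], [1.0, 0.002, 0.0], [0.0, 0.001, -1.0]]
ft_force: [-0.2, 0.5, -0.4]
finger_gap: 1.002
lid ['top', 'scene'] [ 0.6491 -0.1396] -0.471
lid ['top'] [ 0.6506 -0.1394] -0.313
lid ['scene'] [ 0.6453 -0.1409] -0.214
rt ['top', 'scene'] [ 0.6485 -0.1384] -0.766
rt ['top'] [ 0.65   -0.1374] -0.475
rt ['scene'] [ 0.6469 -0.1405] -0.349
plate ['top', 'scene'] [ 0.6456 -0.1378] -0.552
plate ['top'] [ 0.6439 -0.1358] -0.388
plate ['scene'] [ 0.6489 -0.1396] -0.225
[-0.26785543  0.67538561 -0.61938236]
```

View pics/c24.png

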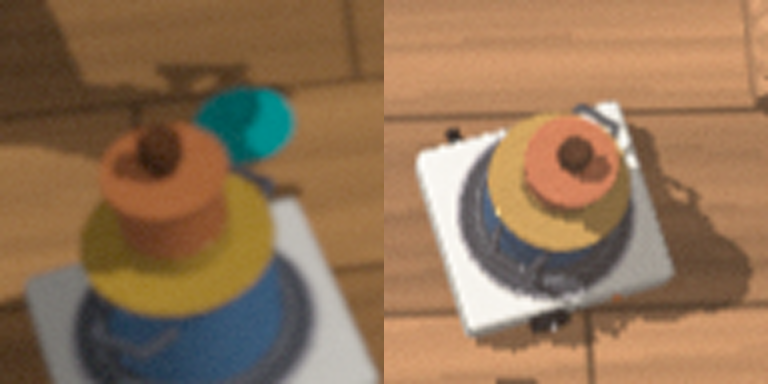

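View pics/c25.png

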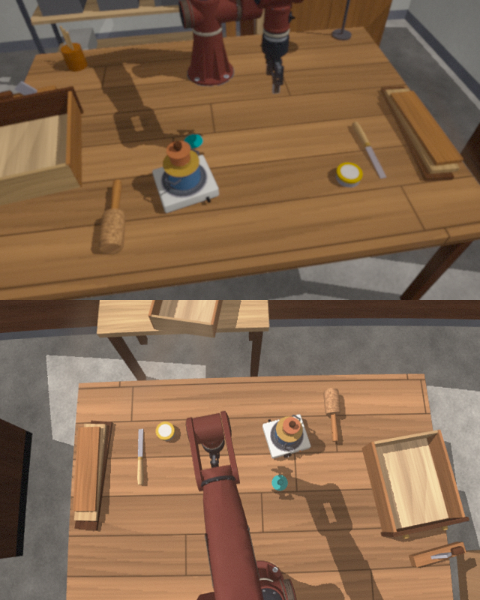

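The stack stands level: pan, ring, pot and lid on the plate at scene (245,205). The mallet, chisel, tin and turquoise lid look to be where they were, and the gripper is clear. Handing in.

```bash
python3 -c "
from plant import *
print(job_done())"
```

```text
the job is handed in; nothing more can be done
None
```

The glue cooker is assembled on the hotplate, and I handed the job in at about 41.5 s of the 128 s allowed. I placed the pan, ring, pot and lid in that order, lowering each until it touched before letting go.

- **Heights:** All four parts made contact at the height expected for a proper seat, within about 1 mm. The wrist readings I took while seating them stayed at about 6 N or less.
- **Last pictures:** The stack stands level. The fits put the plate at (0.646, -0.138), the ring at (0.649, -0.138) and the lid at (0.649, -0.140). The stack is therefore about 3 mm off the plate's centre.
- **Bystanders:** The mallet, chisel, wax tin and turquoise look-alike appear to be where they were. I checked that only by eye. The gripper is open and well clear of everything.
- **Disagreements:** The two cameras differ by 3–5 mm on these positions, more than the roughly 2 mm calibration would suggest, so the offset from centre is uncertain by about that much. The gripper opening also read about 60 mm on the 62 mm ring neck and pot. I put this down to the reading, because both were held firmly.

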